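Load the curing tray and wind it under the lamp

ROBOT

A 7-joint arm with a two-finger parallel gripper is mounted at the origin on the work surface. World frame = base frame: x ahead of the robot, y to its left, z up, the work surface at z = 0. Lengths are in m, angles in rad, forces in N, time in s.
With the tool pointing down it reaches from about 0.4 to 0.85 m from the base axis. Payload 10.4 kg.
Tool frame: the origin (TCP) lies midway between the tips of the shut fingers; the grasp point (between the pads) lies 19 mm behind it; z points along the fingers, y is the line along which they close (so a half turn about z gives the same grasp; the last joint's range is limited). The gripper opens to 87 mm and grips with 3 to 60 N. Pads are 19 mm wide; open, the fingers measure 117 mm over their backs; the gripper's body (75 mm by 190 mm) begins 51 mm behind the grasp point.
Start: joints at [-1.212, 0.332, -0.065, 1.46, 0.022, 1.35, -0.088], TCP at [0.233, 0.58, 0.223] pointing down, gripper open.
Joint ranges: [-2.6, 2.6], [-0.5, 2.12], [-1.47, 1.34], [0.16, 2.42], [-1.27, 4.41], [0.06, 2.06], [-2.6, 2.6]. Speed limits (rad/s): [2.22, 2.22, 2.79, 2.79, 3.14, 3.14, 3.14].

INTERFACE

Orientations are given as a unit quaternion [x, y, z, w].
In Python, from bench import r gives the robot as it stands.
- The arm moves only by the tool move_arm, never from a script. Its argument "targets" is a list of rows, each a list of 3 entries, a list of its own where there are three numbers: the shift along the tool's x, y, z in cm, then the turn, a rotation vector about the tool's x, y, z in rad, then the opening in per cent of the stroke, from 0 (shut) to 100 (fully open). In form: [[[x, y, z], [wx, wy, wz], gripper], ...]. A call has 1 to 20 rows; each row shifts and turns the commanded pose from where the row before left it, along the tool's axes as they then stand; what a row does not reach is not made up. A row lasts 1/8 s, in which the tool goes at most 62.5 mm and 10.7 degrees, less where a joint would pass 70% of its speed; a pose out of reach is approached as far as the arm can. A call with a gripper value outside its range is refused whole. The fingers move at their own pace and stop on an object; "grip_force" is the grip in N (left out, the last holds). Time passes only in rows, so rows that do not move let the fingers close. It gives the time, the measured TCP pose, the force, the opening and the grip force at its end, in the units of the state.
- r.read_state(): the state, without advancing time (a new reading comes with each control period).
- r.camera(name): name is "scene" or "top" or "wrist"; returns a dict with "image" (480x640x3 uint8, blue, green, red), "vertical_fov" (degrees; the focal length in pixels is half the picture's height over the tangent of half this angle, whatever the lens; pixels are square), "cx", "cy" (the principal point, pixels), "cam_to_world" (4x4, takes a point from camera to world coordinates). Camera axes: x right, y down, z forward; pixel columns grow to the right and rows downward; lengths in m; the calibration is good to about 2 mm. A picture is of the moment at which its call begins. There is no depth.
- r.close_job(): hands the job in; it is judged then, once.
The state is a dict: "time": time; "joint_positions": joint angles; "joint_vel": joint speeds; "joint_torque": joint torques, N m; "ee_pos": TCP position; "eef_rot": TCP orientation; "ft_force": force on the tool from outside, world axes, zero at the start; "torque": the same for the moment, N m; "width": finger opening in m; "grip_force": force on a finger pad.
Only numpy, scipy, OpenCV 4.12 (cv2) and the standard library are available. Lean on these libraries where they do the work, as an engineer would, in place of code of your own. Each camera call takes 0.05 s, during which the arm holds its last target. There are 200 camera calls.

TASK

Put every steel iron head lying on the bench into the aluminium tray of the curing fixture. Only then fit the crank on the square shaft, push it down until the hub sits on the flange, and wind it counter-clockwise (seen from above) through about four full turns until the tray is fully home against its stop under the lamp. Finally take the crank off and put it in the red bin, leaving the wooden head and the other things on the bench where they are.

Things in the scene. Friction and masses are not known exactly. Their poses are not given: they have to be found in the camera images.
- shaft_seat (a point): Upright square steel shaft end on the green gearbox. Point on its axis, on top of its round flange (56 mm across, 60 mm above the bench), where the crank hub rests. Square 20 x 20 mm, sides along this point's x and y (they turn with the shaft), 32 mm tall above the point, top 8 mm stepped narrower. z up. Turning takes 0.2 N m; it stays where it is left.
- shaft (a joint): Turn of the square shaft, rad, growing counter-clockwise seen from above; four full turns drive the tray from the loading end to its stop. Range 0 to 25.2.
- carriage (a joint): Travel of the tray carriage along the fixture's rails, m: 0 at the loading end, 0.180 at the end stop under the curing lamp. Geared to the shaft: 45 mm for each full counter-clockwise turn; starts between 0 and 0.010.
- tray_floor (a point): Centre of the inner floor of the open aluminium tray on the carriage, 37 mm above the bench. Inside 170 mm along x, 210 mm along y; 4 mm walls rise 41 mm above the floor. It travels along its own +y under the green lamp hood, which begins 155 mm in +y of this point at the loading end and spans 160 to 200 mm above the bench.
- crank_socket (a point): Removable steel crank; the point is the centre of the mouth of the square socket (23 x 23 mm, 30 mm deep, sides along x and y) in the underside of its 43 x 43 mm hub. z is up along the socket; the crank stands freely on this underside. +x points along the crank arm to the handle. Mass about 0.55 kg.
- crank_boss (a point): Centre of the crank's square boss above the hub, to grip it by: 30 x 30 mm, sides along x and y, from 40 to 72 mm above the hub's underside; point 56 mm above the underside. The arm (18 mm wide, its top 40 mm above the underside) runs from a ball counterweight ending 59 mm out in -x to the handle in +x.
- crank_handle (a point): Black bakelite crank handle, upright, 22 mm diameter (25 mm at the top rim), 70 mm out from the socket axis along the crank's x, spinning freely on its pin. It spans 42 to 100 mm above the hub's underside; this point is on its axis 75 mm above the underside.
- crank_bin: Red open bin for the crank, fixed on the bench. Origin at the centre of its underside; outside 145 mm along x, 215 mm along y, 45 mm high, walls and floor 5 mm.
- wood_head_c (a point): Rounded wooden club head with a brass face, about 84 mm across, with a slanting neck 62 mm high; not for curing, to be left alone. The point is 24 mm above its underside, at its centre.
- rubber_grip_c (a point): Brown ribbed rubber grip lying down, 200 mm long along y, 27 mm thick; to be left alone. Point at its centre.
- ferrule_c (a point): Nickel ferrule standing upright, 28 mm diameter, 34 mm high; to be left alone. Point at its centre.
- jar_c (a point): Amber jar with black cap, 56 mm diameter, 70 mm high; to be left alone. Point at its centre.
- tape_c (a point): Roll of paper tape lying flat, 90 mm diameter, 25 mm high; to be left alone. Point at its centre.
- head0_c (a point): Steel iron club head lying flat (absent in some starts), 0.25 kg. Blade 74 mm along x (toe to +x), 44 mm along y, 14 mm thick, with a 22 mm high, 12 mm wide sole bar along its -y edge; a 15 mm thick hosel runs from the heel (-x) out to x = -60, y = +35 mm. Point at the blade centre, 9 mm above the underside; z up. Can be gripped across its 44 mm width.
- head1_c (a point): Steel iron club head lying flat (absent in some starts), 0.25 kg. Blade 74 mm along x (toe to +x), 44 mm along y, 14 mm thick, with a 22 mm high, 12 mm wide sole bar along its -y edge; a 15 mm thick hosel runs from the heel (-x) out to x = -60, y = +35 mm. Point at the blade centre, 9 mm above the underside; z up. Can be gripped across its 44 mm width.
- head2_c (a point): Steel iron club head lying flat (absent in some starts), 0.25 kg. Blade 74 mm along x (toe to +x), 44 mm along y, 14 mm thick, with a 22 mm high, 12 mm wide sole bar along its -y edge; a 15 mm thick hosel runs from the heel (-x) out to x = -60, y = +35 mm. Point at the blade centre, 9 mm above the underside; z up. Can be gripped across its 44 mm width.
- head3_c (a point): Steel iron club head lying flat (absent in some starts), 0.25 kg. Blade 74 mm along x (toe to +x), 44 mm along y, 14 mm thick, with a 22 mm high, 12 mm wide sole bar along its -y edge; a 15 mm thick hosel runs from the heel (-x) out to x = -60, y = +35 mm. Point at the blade centre, 9 mm above the underside; z up. Can be gripped across its 44 mm width.
Things that resemble listed ones, but are neither listed nor needed, are in the scene too. Leave any green look-alike of the part that bears head2_c alone. Leave any turquoise look-alike of the part that bears head1_c alone.

How it is judged:
On the way, in this order (a step that is already met when the one before it is completed fails the run):
1. every iron head lies in the tray, the carriage still at the loading end (x of head0_c in the frame of tray_floor between -0.085 and 0.085 m and y of head0_c in the frame of tray_floor between -0.105 and 0.105 m and z of head0_c in the frame of tray_floor between -0.002 and 0.055 m and x of head1_c in the frame of tray_floor between -0.085 and 0.085 m and y of head1_c in the frame of tray_floor between -0.105 and 0.105 m and z of head1_c in the frame of tray_floor between -0.002 and 0.055 m and x of head2_c in the frame of tray_floor between -0.085 and 0.085 m and y of head2_c in the frame of tray_floor between -0.105 and 0.105 m and z of head2_c in the frame of tray_floor between -0.002 and 0.055 m and x of head3_c in the frame of tray_floor between -0.085 and 0.085 m and y of head3_c in the frame of tray_floor between -0.105 and 0.105 m and z of head3_c in the frame of tray_floor between -0.002 and 0.055 m and value of joint carriage below 0.03 m), for 0.2 s.
2. the crank sits on the square shaft, hub down on the flange, before any winding (distance between crank_socket and shaft_seat below 0.006 m and angle between crank_socket's own z axis and vertical below 0.15 rad and value of joint carriage below 0.03 m), for 0.2 s.
3. the carriage is wound half way with the crank on the shaft (distance between crank_socket and shaft_seat below 0.015 m and value of joint carriage above 0.09 m).
4. the carriage is wound home with the crank on the shaft and the heads in the tray (distance between crank_socket and shaft_seat below 0.015 m and value of joint carriage above 0.172 m and x of head0_c in the frame of tray_floor between -0.085 and 0.085 m and y of head0_c in the frame of tray_floor between -0.105 and 0.105 m and z of head0_c in the frame of tray_floor between -0.002 and 0.055 m and x of head1_c in the frame of tray_floor between -0.085 and 0.085 m and y of head1_c in the frame of tray_floor between -0.105 and 0.105 m and z of head1_c in the frame of tray_floor between -0.002 and 0.055 m and x of head2_c in the frame of tray_floor between -0.085 and 0.085 m and y of head2_c in the frame of tray_floor between -0.105 and 0.105 m and z of head2_c in the frame of tray_floor between -0.002 and 0.055 m and x of head3_c in the frame of tray_floor between -0.085 and 0.085 m and y of head3_c in the frame of tray_floor between -0.105 and 0.105 m and z of head3_c in the frame of tray_floor between -0.002 and 0.055 m), for 0.2 s.
At the end, for the whole second after the job is handed in: Every iron head present lies inside the tray (centre within the walls, less than 55 mm above the floor), the carriage is home (within 8 mm of its stop) and the crank rests in the red bin (its hub within the bin's walls) (x of head0_c in the frame of tray_floor between -0.085 and 0.085 m and y of head0_c in the frame of tray_floor between -0.105 and 0.105 m and z of head0_c in the frame of tray_floor between -0.002 and 0.055 m and x of head1_c in the frame of tray_floor between -0.085 and 0.085 m and y of head1_c in the frame of tray_floor between -0.105 and 0.105 m and z of head1_c in the frame of tray_floor between -0.002 and 0.055 m and x of head2_c in the frame of tray_floor between -0.085 and 0.085 m and y of head2_c in the frame of tray_floor between -0.105 and 0.105 m and z of head2_c in the frame of tray_floor between -0.002 and 0.055 m and x of head3_c in the frame of tray_floor between -0.085 and 0.085 m and y of head3_c in the frame of tray_floor between -0.105 and 0.105 m and z of head3_c in the frame of tray_floor between -0.002 and 0.055 m and value of joint carriage above 0.172 m and x of crank_socket in the frame of crank_bin between -0.067 and 0.067 m and y of crank_socket in the frame of crank_bin between -0.102 and 0.102 m and z of crank_socket in the frame of crank_bin between -0.005 and 0.06 m); the robot touches nothing.
It fails at once if the carriage is driven between its ends without the crank on the shaft (value of joint carriage between 0.04 and 0.16 m and distance between crank_socket and shaft_seat above 0.03 m).
It fails at once if a bystander is moved more than 5 cm (distance of any of wood_head_c, rubber_grip_c, ferrule_c, jar_c, tape_c from where it was at the start of the episode above 0.05 m).
Of head0, head1, head2, head3 only 2 to 4 are there at a start; the rules pass over those that are not, and their reading is None.
At some moment in a run one of head0, head1, head2, head3 may be knocked a few centimetres aside while the robot is not near it.
It also fails if it takes over 210 s, if anything falls off the work surface, if the arm or the gripper's body presses on something with over 40 N, if the wrist force passes 120 N, or if a joint passes its speed limit or range.

## Working session

There is one attempt and no reset: what is moved stays moved. The work goes in short steps, Python scripts to look and compute and a tool call to move; the robot and the scene stay as the last step left them, time stands still between calls to the robot, and variables do not carry over. Pictures are saved under pics/ and viewed, at most 14 in all, crops included, and the job is handed in when it is done.

Besides the shell and the picture viewer there is one more tool, called after "Request:" as name(argument=value, ...), one argument or row to a line, values as JSON. move_arm: Moves the arm, as the interface text tells. Its arguments: {"type":"object","properties":{"targets":{"type":"array"},"grip_force":{"type":"number"}},"required":["targets"]}

```bash
mkdir -p pics; cat > h.py <<'E'
import numpy as np, cv2
from bench import r
from scipy.spatial.transform import Rotation as R
def cam(n):
    c=r.camera(n); c['f']=240/np.tan(np.radians(c['vertical_fov'])/2); c['T']=np.array(c['cam_to_world']); return c
def ray(c,u,v):
    d=np.array([(u-c['cx'])/c['f'],(v-c['cy'])/c['f'],1.]); return c['T'][:3,3],c['T'][:3,:3]@d
def plane(c,u,v,z):
    o,d=ray(c,u,v); return (o+d*(z-o[2])/d[2])
def proj(c,p):
    q=c['T'][:3,:3].T@(np.array(p)-c['T'][:3,3]); return q[:2]/q[2]*c['f']+[c['cx'],c['cy']]
E
python3 - <<'E'
from h import *
import pickle
for n in ["scene","top","wrist"]:
    c=cam(n); cv2.imwrite(f"pics/{n}0.png",c['image']); pickle.dump(c,open(n+'0.pkl','wb')); print(n,c['f'],c['cx'],c['cy'],c['T'].round(3).tolist())
s=r.read_state();print(s)
E
```

```text
scene 496.0363146411539 319.39698055136495 233.02360029769994 [[0.854, 0.437, -0.282, 0.837], [0.52, -0.723, 0.455, -0.586], [-0.005, -0.536, -0.844, 0.979], [0.0, 0.0, 0.0, 1.0]]
top 517.1628939890738 317.12568945298773 224.66847701602802 [[0.006, -0.996, 0.084, 0.425], [-1.0, -0.006, 0.007, -0.09], [-0.007, -0.084, -0.996, 1.465], [0.0, 0.0, 0.0, 1.0]]
wrist 419.39764206263834 312.03178934724247 239.01116500091976 [[0.372, 0.885, 0.279, 0.154], [0.928, -0.354, -0.113, 0.611], [-0.001, 0.301, -0.954, 0.384], [0.0, 0.0, 0.0, 1.0]]
{'time': 0.15, 'joint_positions': array([-1.21160527,  0.33273241, -0.0647058 ,  1.46072765,  0.02158645,
        1.34988845, -0.08847705]), 'joint_vel': array([ 1.07888259e-03, -1.36572286e-04,  1.77010133e-03, -2.97355545e-03,
       -9.47953126e-07,  1.34460777e-03,  6.14667762e-04]), 'joint_torque': array([ 1.61897453e-03, -6.23631620e+01,  2.51314201e-02, -3.90142035e+01,
       -6.12998055e-02,  3.72490170e-02,  9.35208050e-05]), 'ee_pos': array([0.2327515 , 0.57974094, 0.22194305]), 'eef_rot': array([ 1.89717615e-01,  9.81838553e-01, -5.23581314e-04, -8.63200214e-05]), 'ft_force': array([-0.13142126, -0.01114517,  0.35956096]), 'torque': array([ 0.01153686,  0.01699849, -0.01002326]), 'grip_force': 0.0, 'width': 0.08652864025149017}
```

View pics/top0.png

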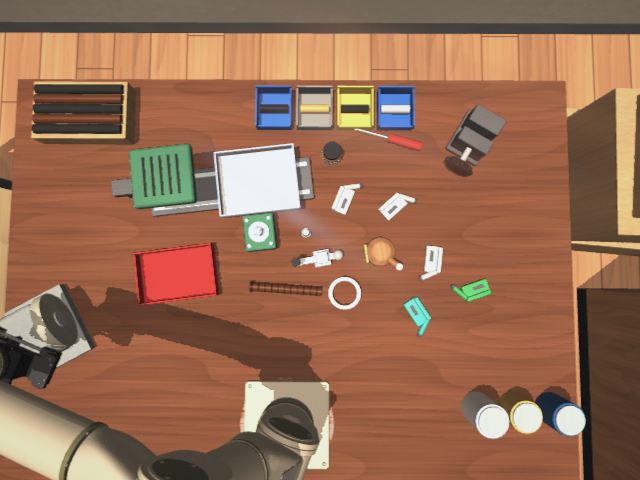

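View pics/scene0.png

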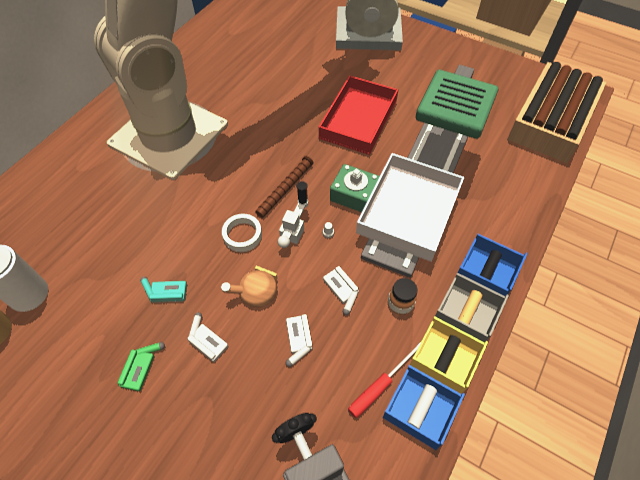

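The top view shows three steel heads at about (345,198), (395,205) and (432,262). The turquoise one at (417,312) and the green one at (473,289) are decoys. The crank is at (318,258), shaft (259,232), tray (258,180), and bin (176,272). Next I'll measure coarse positions.

```bash
python3 - <<'E'
from h import *
import pickle
c=pickle.load(open('top0.pkl','rb')); im=c['image']; hsv=cv2.cvtColor(im,cv2.COLOR_BGR2HSV)
m=((hsv[...,1]<60)&(hsv[...,2]>120)).astype(np.uint8)*255
n,l,st,ce=cv2.connectedComponentsWithStats(m)
for i in range(1,n):
    x,y,w,h,a=st[i]
    if a>30 and 130<y<330 and 180<x<480:
        cnt=max(cv2.findContours((l==i).astype(np.uint8),0,2)[0],key=cv2.contourArea)
        rc=cv2.minAreaRect(cnt)
        print(st[i],ce[i].round(1),[np.round(v,1).tolist() for v in rc], plane(c,*ce[i],.014).round(3))
m=((hsv[...,1]>180)&((hsv[...,0]<6)|(hsv[...,0]>174))).astype(np.uint8)
n,l,st,ce=cv2.connectedComponentsWithStats(m)
i=1+np.argmax(st[1:,4]);cnt=max(cv2.findContours((l==i).astype(np.uint8),0,2)[0],key=cv2.contourArea);rc=cv2.minAreaRect(cnt)
print('bin',rc,plane(c,*rc[0],.045)); print([plane(c,*p,.045).round(3).tolist() for p in cv2.boxPoints(rc)])
cv2.imwrite('pics/c1.png',cv2.resize(im[130:300,190:460],None,fx=2.9,fy=2.9,interpolation=cv2.INTER_CUBIC))
E
```

```text
[331 184  30  31 483] [344.1 197.8] [[344.8, 195.8], [18.0, 35.5], 29.1] [ 0.625 -0.155  0.014]
[378 193  38  27 481] [394.6 204.8] [[395.9, 203.3], [18.0, 35.9], 55.3] [ 0.606 -0.298  0.014]
[248 221  21  22 361] [258.2 231.2] [[258.0, 231.5], [21.0, 20.0], 90.0] [0.528 0.086 0.014]
[301 228  10  10  77] [305.6 232.3] [[305.5, 232.5], [9.0, 9.0], 90.0] [ 0.526 -0.047  0.014]
[420 246  23  34 509] [432.2 261.2] [[432.1, 263.3], [18.5, 35.4], 11.0] [ 0.447 -0.402  0.014]
[299 249  44  18 468] [321.6 257.6] [[320.3, 257.7], [16.3, 44.4], 80.5] [ 0.456 -0.093  0.014]
[396 263   7   7  41] [399.  266.2] [[399.0, 266.0], [6.0, 6.0], 90.0] [ 0.433 -0.309  0.014]
[328 277  33  33 411] [344.3 292.8] [[344.0, 293.0], [32.0, 32.0], 90.0] [ 0.358 -0.156  0.014]
[473 284  11   6  32] [478.1 286.8] [[478.0, 286.9], [2.8, 10.1], 71.6] [ 0.377 -0.528  0.014]
[410 305   8  10  33] [413.4 309.8] [[413.3, 309.8], [10.0, 3.1], 56.3] [ 0.313 -0.348  0.014]
bin ((146.8378448486328, 277.5270080566406), (51.29248809814453, 16.27549934387207), 80.53767395019531) [0.39739377 0.38560115 0.045     ]
[[0.463, 0.422, 0.045], [0.47, 0.378, 0.045], [0.333, 0.35, 0.045], [0.325, 0.394, 0.045]]
```

View pics/c1.png

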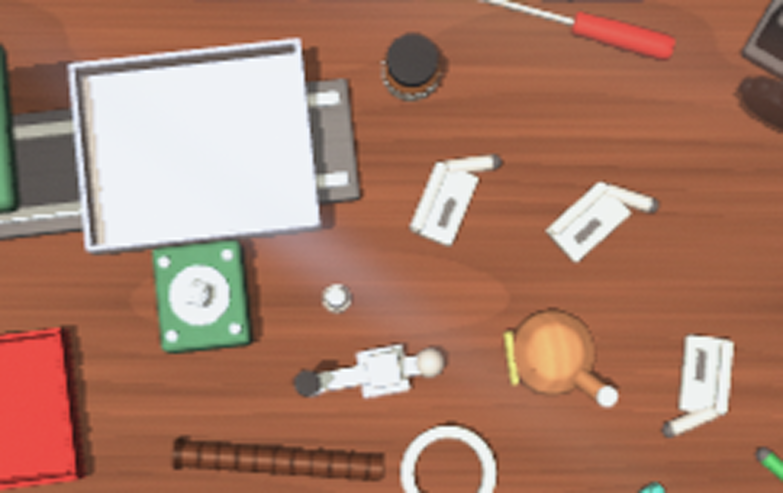

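In the enlarged top view I can read each head's sole bar and hosel. Head A at crop (447,207) has its toe pointing down, B at (590,222) down-left and C at (706,372) up. The crank hub is at (382,370) with its handle to the left at (307,383), and the tray rim corners run from (70,65) to (320,228). Next I'll move the wrist camera over them.

```bash
cat >> h.py <<'E'
def st():
    s=r.read_state(); M=R.from_quat(s['eef_rot']).as_matrix(); return s,np.array(s['ee_pos']),M
def go(p,yaw=None):
    "yaw: world angle (deg) of tool x. turn first, then shift, tool ends pointing straight down"
    s,q,M=st(); y0=np.degrees(np.arctan2(M[1,0],M[0,0]))
    if yaw is None: yaw=y0
    a=np.radians(yaw); M2=np.array([[np.cos(a),np.sin(a),0],[np.sin(a),-np.cos(a),0],[0,0,-1]]).T
    M2=np.column_stack([[np.cos(a),np.sin(a),0],[np.sin(a),-np.cos(a),0],[0,0,-1]])
    print('t',round(s['time'],2),'pos',q.round(4),'yaw',round(y0,1),'turn',R.from_matrix(M.T@M2).as_rotvec().round(3),
      'shift cm after turn',(M2.T@(np.array(p)-q)*100).round(2),'before',(M.T@(np.array(p)-q)*100).round(2))
E
python3 - <<'E'
from h import *
import pickle
c=pickle.load(open('top0.pkl','rb'))
P=np.array([plane(c,190+u/2.9,130+v/2.9,.078)[:2] for u,v in [(70,65),(299,40),(320,228),(90,250)]]);print(P.round(3),P.mean(0))
for a,b in [(0,1),(3,2),(1,2),(0,3)]: d=P[a]-P[b]; print(np.linalg.norm(d).round(3),np.degrees(np.arctan2(*d[::-1])).round(1))
pl=lambda u,v,z:plane(c,190+u/2.9,130+v/2.9,z).round(4)
print('shaft',pl(200,293,.09),'boss',pl(382,370,.072),'handle',pl(307,383,.1))
b=cv2.cvtColor(c['image'],cv2.COLOR_BGR2HSV)
P=np.array([plane(c,u,v,.045)[:2] for u,v in [(134,253),(214,243),(218,292),(138,303)]]);print('bin',P.mean(0),P)
go([.54,-.25,.3],90)
E
```

```text
[[ 0.739  0.202]
 [ 0.764 -0.013]
 [ 0.586 -0.034]
 [ 0.564  0.179]] [0.66296931 0.08351714]
0.217 96.6
0.215 95.8
0.179 6.8
0.176 7.4
shaft [0.5235 0.075  0.09  ] boss [ 0.4542 -0.0929  0.072 ] handle [ 0.4414 -0.0248  0.1   ]
bin [0.41119353 0.3059806 ] [[0.46425706 0.42326036]
 [0.49305482 0.20363618]
 [0.35932579 0.18962252]
 [0.32813646 0.40740335]]
t 0.15 pos [0.2328 0.5797 0.2219] yaw 158.1 turn [-1.000e-03  1.000e-03  1.189e+00] shift cm after turn [-82.97  30.72  -7.81] before [-59.42 -65.56  -7.73]
```

Request:
move_arm(
  targets=[
    [[0,0,-4],[0,0,0],100],
    [[0,0,-4],[0,0,0],100],
    [[-3.7,-4.1,0],[0,0,0],100],
    [[-3.7,-4.1,0],[0,0,0],100],
    [[-3.7,-4.1,0],[0,0,0],100],
    [[-3.7,-4.1,0],[0,0,0],100],
    [[-3.7,-4.1,0],[0,0,0],100],
    [[-3.7,-4.1,0],[0,0,0],100],
    [[-3.7,-4.1,0],[0,0,0],100],
    [[-3.7,-4.1,0],[0,0,0],100],
    [[-3.7,-4.1,0],[0,0,0],100],
    [[-3.7,-4.1,0],[0,0,0],100],
    [[-3.7,-4.1,0],[0,0,0],100],
    [[-3.7,-4.1,0],[0,0,0],100],
    [[-3.7,-4.1,0],[0,0,0],100],
    [[-3.7,-4.1,0],[0,0,0],100],
    [[-3.7,-4.1,0],[0,0,0],100],
    [[-3.7,-4.1,0],[0,0,0],100],
  ],
)

```text
time: 2.4
ee_pos: [0.5385, -0.2506, 0.3026]
eef_rot: [0.189, 0.982, 0.0, 0.0]
ft_force: [-0.5, 0.7, 1.0]
width: 0.0871
grip_force: 0.0
```

Request:
move_arm(
  targets=[
    [[0,0,0],[0,0,0.17],100],
    [[0,0,0],[0,0,0.17],100],
    [[0,0,0],[0,0,0.17],100],
    [[0,0,0],[0,0,0.17],100],
    [[0,0,0],[0,0,0.17],100],
    [[0,0,0],[0,0,0.17],100],
    [[0,0,0],[0,0,0.17],100],
  ],
)

```text
time: 3.28
ee_pos: [0.5377, -0.2491, 0.3023]
eef_rot: [0.709, 0.705, 0.0, -0.0]
ft_force: [-0.4, -1.0, 0.6]
width: 0.0871
grip_force: 0.0
```

```bash
python3 - <<'E'
from h import *
import pickle
c=cam('wrist'); cv2.imwrite('pics/w1.png',c['image']); pickle.dump(c,open('w1.pkl','wb'))
go([.54,-.25,.3],90); print(st()[0]['joint_positions'].round(2))
E
```

```text
t 3.33 pos [ 0.5378 -0.249   0.3022] yaw 89.2 turn [-0.    -0.    -0.014] shift cm after turn [-0.1   0.22  0.22] before [-0.1   0.22  0.22]
[-0.47  0.36  1.1   1.46 -0.32  1.51  0.6 ]
```

View pics/w1.png

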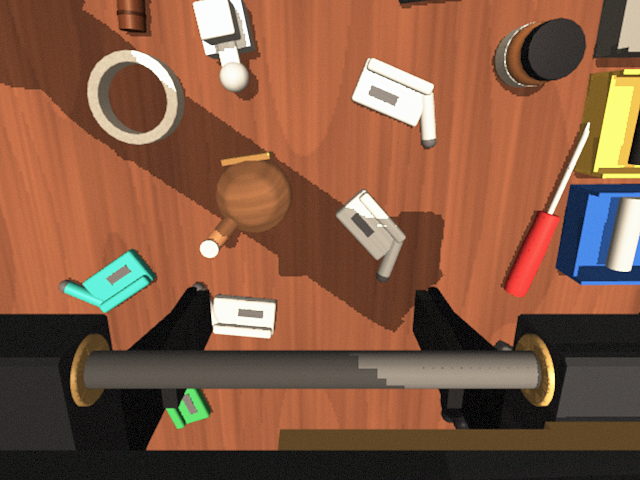

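The wrist view shows A at (395,92), B at (371,225) and C at (245,316), next to the finger. The dark slots on the blades are clear of the sole bars. I'll cast the blade corners onto planes.

```bash
cat >> h.py <<'E'
def head(c,bt,bh,lt,lh):
    "bar-toe, bar-heel (z .022), lower toe, lower heel (z .014) pixel corners"
    p=[plane(c,*q,z)[:2] for q,z in zip((bt,bh,lt,lh),(.022,.022,.014,.014))]
    ctr=np.mean(p,0); d=(p[0]-p[1])+(p[2]-p[3]); e=(p[2]+p[3]-p[0]-p[1])/2
    print('head',ctr.round(4),'yaw',np.degrees(np.arctan2(d[1],d[0])).round(1),'len',(np.linalg.norm(d)/2).round(3),'wid',np.linalg.norm(e).round(3),'ywaw',np.degrees(np.arctan2(-e[0],e[1])).round(1))
E
python3 - <<'E'
from h import *
import pickle
c=pickle.load(open('w1.pkl','rb'))
head(c,(371,59),(434,88),(352,100),(418,126))
head(c,(364,192),(404,237),(337,216),(378,258))
# C: bar at bottom or top; heel left
head(c,(272,337),(213,331),(276,299),(216,296))
go([.447,-.402,.12],0)
E
```

```text
head [ 0.6187 -0.1542] yaw 158.2 len 0.071 wid 0.04 ywaw 159.2
head [ 0.6007 -0.2925] yaw 132.9 len 0.068 wid 0.039 ywaw 135.7
head [ 0.4549 -0.4018] yaw -5.1 len 0.07 wid 0.044 ywaw -6.8
t 3.33 pos [ 0.5378 -0.249   0.3022] yaw 89.2 turn [-1.000e-03  0.000e+00  1.556e+00] shift cm after turn [-9.08 15.3  18.22] before [-15.44  -8.85  18.22]
```

Request:
move_arm(
  targets=[
    [[-5.1,-2.6,0],[0,0,0],80],
    [[-5.1,-2.6,0],[0,0,0],80],
    [[-5.1,-2.6,0],[0,0,0],80],
    [[0,0,3],[0,0,0.164],80],
    [[0,0,3],[0,0,0.164],80],
    [[0,0,3],[0,0,0.164],80],
    [[0,0,3],[0,0,0.164],80],
    [[0,0,0],[0,0,0.164],80],
    [[0,0,0],[0,0,0.164],80],
    [[0,0,0],[0,0,0.164],80],
    [[0,0,0],[0,0,0.164],80],
    [[0,0,0],[0,0,0.164],80],
    [[0,0,0],[0,0,0.164],80],
    [[0,0,0],[0,0,0],80],
  ],
)

```text
time: 5.08
ee_pos: [0.4597, -0.402, 0.1822]
eef_rot: [0.999, -0.033, -0.0, -0.0]
ft_force: [-0.3, -0.3, -0.5]
width: 0.0696
grip_force: 0.0
```

```bash
python3 - <<'E'
from h import *
import pickle
c=cam('wrist'); cv2.imwrite('pics/w2.png',c['image']); pickle.dump(c,open('w2.pkl','wb'))
go([.461,-.4025,.004],-5.5); print(st()[0]['joint_positions'].round(2))
E
```

```text
t 5.12 pos [ 0.4597 -0.4021  0.1822] yaw -3.7 turn [-0.     0.     0.031] shift cm after turn [ 0.14  0.03 17.82] before [ 0.14  0.04 17.82]
[-0.24  0.66  1.3   1.6  -0.65  1.38 -0.5 ]
```

View pics/w2.png

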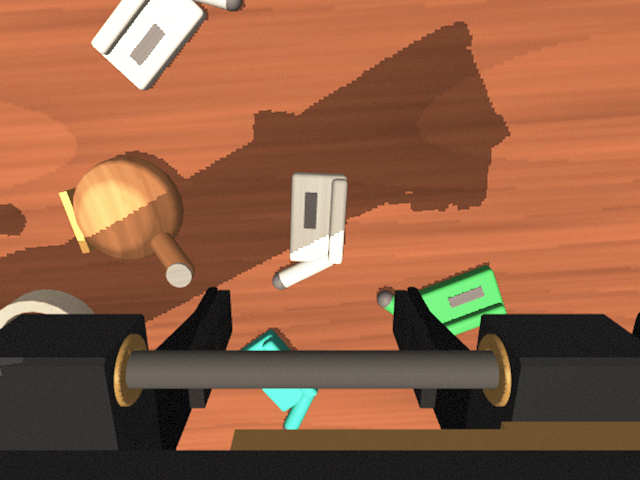

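```bash
python3 - <<'E'
from h import *
import pickle
c=pickle.load(open('w2.pkl','rb'))
head(c,(347,178),(343,264),(292,174),(290,261))
E
```

```text
head [ 0.4533 -0.4064] yaw -5.5 len 0.072 wid 0.043 ywaw -4.7
```

Request:
move_arm(
  targets=[
    [[0,0.3,2],[0,0,0.025],80],
    [[0,0,3],[0,0,0],80],
    [[0,0,3],[0,0,0],80],
    [[0,0,3],[0,0,0],80],
    [[0,0,3],[0,0,0],80],
    [[0,0,2],[0,0,0],80],
    [[0,0,1],[0,0,0],80],
    [[0,0,0.7],[0,0,0],80],
    [[0,0,0],[0,0,0],80],
  ],
)

```text
time: 6.25
ee_pos: [0.4595, -0.4054, 0.0056]
eef_rot: [0.999, -0.047, 0.0, 0.0]
ft_force: [-0.0, 0.6, 0.0]
width: 0.0694
grip_force: 0.0
```

Request:
move_arm(
  targets=[
    [[0,0,0],[0,0,0],30],
    [[0,0,0],[0,0,0],30],
    [[0,0,0],[0,0,0],30],
    [[0,0,0],[0,0,0],30],
    [[0,0,0],[0,0,0],30],
    [[0,0,0],[0,0,0],30],
  ],
  grip_force=30,
)

```text
time: 7.0
ee_pos: [0.4596, -0.4054, 0.0057]
eef_rot: [0.999, -0.048, 0.0, 0.0]
ft_force: [-0.1, -1.1, 3.5]
width: 0.0437
grip_force: 30.0
```

```bash
python3 - <<'E'
from h import *
print(st()[0]['joint_positions'].round(2)); go([.45,-.4,.2],-4)
E
```

```text
[-0.13  0.83  1.1   1.74 -0.83  1.11 -0.42]
t 7.0 pos [ 0.4596 -0.4054  0.0057] yaw -5.5 turn [ 0.    -0.    -0.025] shift cm after turn [ -1.    -0.47 -19.43] before [ -1.    -0.44 -19.43]
```

Request:
move_arm(
  targets=[
    [[0,0,-3],[0,0,0],30],
    [[0,0,-5],[0,0,0],30],
    [[0,0,-6],[0,0,0],30],
    [[0,0,-6],[0,0,0],30],
    [[1.61,-5.56,0],[0,0,0],30],
    [[1.61,-5.56,0],[0,0,0],30],
    [[1.61,-5.56,0],[0,0,0],30],
    [[1.61,-5.56,0],[0,0,0],30],
    [[1.61,-5.56,0],[0,0,0],30],
    [[1.61,-5.56,0],[0,0,0],30],
    [[1.61,-5.56,0],[0,0,0],30],
    [[1.61,-5.56,0],[0,0,0],30],
    [[1.61,-5.56,0],[0,0,0],30],
    [[1.61,-5.56,0],[0,0,0],30],
    [[0,0,0],[0,0,-0.105],30],
    [[0,0,0],[0,0,-0.105],30],
    [[0,0,0],[0,0,0],30],
    [[0,0,0],[0,0,0],30],
  ],
)

```text
time: 9.25
ee_pos: [0.6723, 0.1329, 0.2052]
eef_rot: [0.998, 0.056, -0.0, -0.0]
ft_force: [0.1, 0.1, -2.7]
width: 0.0439
grip_force: 30.0
```

```bash
python3 - <<'E'
from h import *
import pickle
c=cam('wrist'); cv2.imwrite('pics/w3.png',c['image']); pickle.dump(c,open('w3.pkl','wb'))
go([.6735,.133,.047],6.5); print(st()[0]['joint_positions'].round(2))
E
```

```text
t 9.3 pos [0.6724 0.1329 0.2053] yaw 6.5 turn [-0.     0.    -0.001] shift cm after turn [ 0.11  0.   15.83] before [1.200e-01 1.000e-02 1.583e+01]
[-0.94  0.72  1.13  1.35 -0.64  1.46 -1.31]
```

View pics/w3.png

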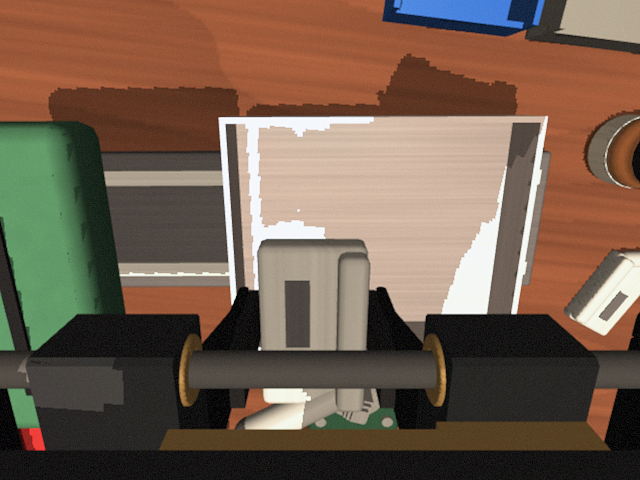

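```bash
python3 - <<'E'
from h import *
import pickle
c=pickle.load(open('w3.pkl','rb'))
a=plane(c,219,118,.078)[:2];b=plane(c,547,117,.078)[:2];d=a-b;L=np.linalg.norm(d);yt=d/L;xt=np.array([yt[1],-yt[0]])
print(a,b,L,np.degrees(np.arctan2(yt[1],yt[0]))-90,(a+b)/2-.089*xt)
E
```

```text
[0.73913153 0.20256661] [ 0.76426467 -0.01288582] 0.21691340177956892 6.653644102166027 [0.66329754 0.08452822]
```

The tray measures at (0.663, 0.0845) with yaw 6.6°, matching the top view. The held head is over its slot, so I'm lowering it.

Request:
move_arm(
  targets=[
    [[0.1,0,3],[0,0,0],30],
    [[0,0,3],[0,0,0],30],
    [[0,0,3],[0,0,0],30],
    [[0,0,3],[0,0,0],30],
    [[0,0,2],[0,0,0],30],
    [[0,0,1],[0,0,0],30],
    [[0,0,0.7],[0,0,0],30],
    [[0,0,0],[0,0,0],30],
    [[0,0,0],[0,0,0],62],
    [[0,0,0],[0,0,0],62],
    [[0,0,0],[0,0,0],62],
    [[0,0,0],[0,0,0],62],
  ],
)

```text
time: 10.8
ee_pos: [0.6737, 0.1331, 0.0487]
eef_rot: [0.998, 0.057, 0.0, -0.0]
ft_force: [-0.9, -0.1, 0.1]
width: 0.0538
grip_force: 0.0
```

Request:
move_arm(
  targets=[
    [[0,0,-3],[0,0,0],62],
    [[0,0,-5],[0,0,0],62],
    [[0,0,-5],[0,0,0],62],
    [[0,0,-5],[0,0,0],80],
    [[0,0,0],[0,0,0],80],
  ],
)

```text
time: 11.42
ee_pos: [0.6752, 0.1324, 0.2329]
eef_rot: [0.998, 0.057, 0.003, -0.0]
ft_force: [-0.3, -0.2, -1.3]
width: 0.0658
grip_force: 0.0
```

```bash
python3 - <<'E'
from h import *
a=np.radians(158.5); t=np.array([.619,-.154])+.006*np.array([np.cos(a),np.sin(a)])
print(t); go([*t,.2],-21.5); print(st()[0]['joint_positions'].round(2))
E
```

```text
[ 0.61341749 -0.15180099]
t 11.43 pos [0.6752 0.1324 0.2329] yaw 6.6 turn [-0.002 -0.006  0.49 ] shift cm after turn [ 4.67 28.71  3.29] before [-9.41 27.53  3.23]
[-0.93  0.7   1.14  1.3  -0.63  1.5  -1.32]
```

Request:
move_arm(
  targets=[
    [[-1.88,5.5,0],[0,0,0],80],
    [[-1.88,5.5,0],[0,0,0],80],
    [[-1.88,5.5,0],[0,0,0],80],
    [[-1.88,5.5,0],[0,0,0],80],
    [[-1.88,5.5,0],[0,0,0],80],
    [[0,0,0],[0,0,0.163],80],
    [[0,0,0],[0,0,0.163],80],
    [[0,0,0],[0,0,0.163],80],
    [[0,0,3],[0,0,0],80],
    [[0,0,0],[0,0,0],80],
  ],
)

```text
time: 12.68
ee_pos: [0.6106, -0.1501, 0.1963]
eef_rot: [0.983, -0.186, -0.002, -0.0]
ft_force: [-0.7, 0.2, -1.0]
width: 0.07
grip_force: 0.0
```

```bash
python3 - <<'E'
from h import *
import pickle
c=cam('wrist'); cv2.imwrite('pics/w4.png',c['image']); pickle.dump(c,open('w4.pkl','wb'))
go([.6134,-.1518,.0055],-21.5); print(st()[0]['joint_positions'].round(2))
E
```

```text
t 12.72 pos [ 0.6112 -0.1505  0.1978] yaw -21.4 turn [0.    0.002 0.001] shift cm after turn [ 0.26  0.04 19.23] before [ 0.29  0.03 19.23]
[-0.66  0.66  1.25  1.53 -0.63  1.41 -1.32]
```

View pics/w4.png

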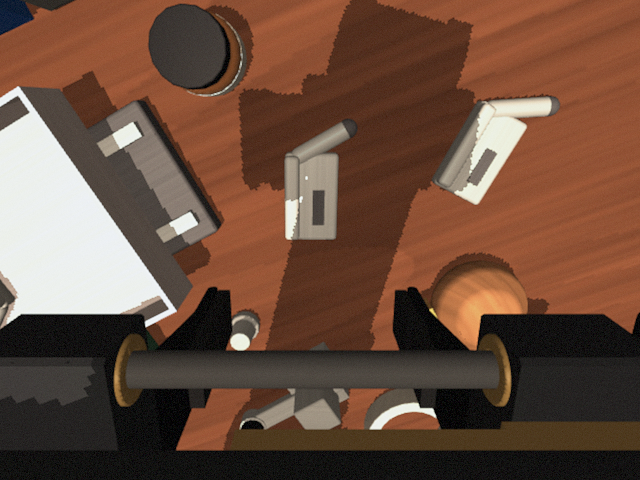

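```bash
python3 - <<'E'
from h import *
import pickle
c=pickle.load(open('w4.pkl','rb'))
head(c,(287,239),(286,155),(336,239),(338,154))
head(c,(437,186),(482,104),(478,204),(526,125))
print(plane(c,190,47,.07))
E
```

```text
head [ 0.6186 -0.1541] yaw 158.3 len 0.071 wid 0.042 ywaw 156.8
head [ 0.6013 -0.2921] yaw 133.8 len 0.07 wid 0.042 ywaw 136.0
[ 0.74704721 -0.12212594  0.07      ]
```

Request:
move_arm(
  targets=[
    [[0.2,0,3],[0,0,0],80],
    [[0,0,3],[0,0,0],80],
    [[0,0,3],[0,0,0],80],
    [[0,0,3],[0,0,0],80],
    [[0,0,3],[0,0,0],80],
    [[0,0,2],[0,0,0],80],
    [[0,0,1.2],[0,0,0],80],
    [[0,0,0.8],[0,0,0],80],
    [[0,0,0],[0,0,0],80],
  ],
)

```text
time: 13.85
ee_pos: [0.6137, -0.1517, 0.0086]
eef_rot: [0.983, -0.186, 0.0, -0.0]
ft_force: [-0.8, -0.4, 0.0]
width: 0.0696
grip_force: 0.0
```

Request:
move_arm(
  targets=[
    [[0,0,0],[0,0,0],30],
    [[0,0,0],[0,0,0],30],
    [[0,0,0],[0,0,0],30],
    [[0,0,0],[0,0,0],30],
    [[0,0,0],[0,0,0],30],
    [[0,0,0],[0,0,0],30],
  ],
  grip_force=30,
)

```text
time: 14.6
ee_pos: [0.6137, -0.1514, 0.0087]
eef_rot: [0.983, -0.186, 0.0, -0.0]
ft_force: [-0.8, 1.1, 4.2]
width: 0.0434
grip_force: 30.0
```

Request:
move_arm(
  targets=[
    [[0,0,-3],[0,0,0],30],
    [[0,0,-5],[0,0,0],30],
    [[0,0,-6],[0,0,0],30],
    [[0,0,-4],[0,0,0],30],
    [[0,0,0],[0,0,0],30],
  ],
)

```text
time: 15.22
ee_pos: [0.6145, -0.1526, 0.1911]
eef_rot: [0.983, -0.186, 0.002, 0.0]
ft_force: [-0.4, -0.5, -3.6]
width: 0.0433
grip_force: 30.0
```

```bash
python3 - <<'E'
from h import *
xt=np.array([.9933,.1155]);yt=np.array([-.1155,.9933]);C=np.array([.6633,.0845])
# slot2 head centre tray(-38,-62), tool yaw 96.6, tcp offset 6mm toward toe (-yt)
go([*(C-.038*xt-.068*yt),.2],96.6); print(st()[0]['joint_positions'].round(2))
E
```

```text
t 15.22 pos [ 0.6145 -0.1526  0.1911] yaw -21.5 turn [ 0.004 -0.003 -2.061] shift cm after turn [16.19  3.78 -0.89] before [ -4.28 -16.06  -0.9 ]
[-0.65  0.66  1.24  1.53 -0.63  1.4  -1.31]
```

Request:
move_arm(
  targets=[
    [[-1.43,-5.35,0],[0,0,0],30],
    [[-1.43,-5.35,0],[0,0,0],30],
    [[-1.43,-5.35,0],[0,0,0],30],
    [[0,0,0],[0,0,-0.172],30],
    [[0,0,0],[0,0,-0.172],30],
    [[0,0,0],[0,0,-0.172],30],
    [[0,0,0],[0,0,-0.172],30],
    [[0,0,0],[0,0,-0.172],30],
    [[0,0,0],[0,0,-0.172],30],
    [[0,0,0],[0,0,-0.172],30],
    [[0,0,0],[0,0,-0.172],30],
    [[0,0,0],[0,0,-0.172],30],
    [[0,0,0],[0,0,-0.172],30],
    [[0,0,0],[0,0,-0.172],30],
    [[0,0,0],[0,0,-0.172],30],
    [[0,0,0],[0,0,0],30],
    [[0,0,0],[0,0,0],30],
  ],
)

```text
time: 17.35
ee_pos: [0.6319, 0.0135, 0.1876]
eef_rot: [0.665, 0.747, -0.0, -0.0]
ft_force: [0.5, 0.2, -2.1]
width: 0.0436
grip_force: 30.0
```

```bash
python3 - <<'E'
from h import *
xt=np.array([.9933,.1155]);yt=np.array([-.1155,.9933]);C=np.array([.6633,.0845])
go([*(C-.038*xt-.068*yt),.05],96.6); print(st()[0]['joint_positions'].round(2))
E
```

```text
t 17.35 pos [0.6319 0.0135 0.1876] yaw 96.6 turn [-0.001 -0.    -0.   ] shift cm after turn [-0.11  0.14 13.76] before [-0.11  0.16 13.76]
[-0.69  0.46  0.8   1.52 -0.33  1.31  0.27]
```

Request:
move_arm(
  targets=[
    [[-0.1,0.15,3],[0,0,0],30],
    [[0,0,3],[0,0,0],30],
    [[0,0,3],[0,0,0],30],
    [[0,0,2.4],[0,0,0],30],
    [[0,0,1.5],[0,0,0],30],
    [[0,0,0.8],[0,0,0],30],
    [[0,0,0],[0,0,0],30],
    [[0,0,0],[0,0,0],59],
    [[0,0,0],[0,0,0],59],
    [[0,0,0],[0,0,0],59],
    [[0,0,0],[0,0,0],59],
  ],
)

```text
time: 18.73
ee_pos: [0.634, 0.0127, 0.0518]
eef_rot: [0.664, 0.748, 0.0, 0.0]
ft_force: [-1.1, 0.7, 0.5]
width: 0.051
grip_force: 0.0
```

Request:
move_arm(
  targets=[
    [[0,0,-3],[0,0,0],59],
    [[0,0,-5],[0,0,0],59],
    [[0,0,-5],[0,0,0],59],
    [[0,0,-2],[0,0,0],80],
    [[0,0,0],[0,0,0],80],
  ],
)

```text
time: 19.35
ee_pos: [0.6345, 0.0127, 0.2025]
eef_rot: [0.664, 0.748, 0.001, 0.001]
ft_force: [0.1, -0.1, -0.5]
width: 0.0635
grip_force: 0.0
```

```bash
python3 - <<'E'
from h import *
a=np.radians(134.5); t=np.array([.601,-.292])+.006*np.array([np.cos(a),np.sin(a)])
print(t); go([*t,.2],134.5); print(st()[0]['joint_positions'].round(2))
E
```

```text
[ 0.59679454 -0.2877205 ]
t 19.35 pos [0.6345 0.0127 0.2025] yaw 96.8 turn [ 0.002  0.    -0.657] shift cm after turn [-18.79 -23.74   0.25] before [-29.38  -7.31   0.22]
[-0.69  0.45  0.81  1.5  -0.33  1.33  0.27]
```

Request:
move_arm(
  targets=[
    [[-4.9,-1.22,0],[0,0,0],80],
    [[-4.9,-1.22,0],[0,0,0],80],
    [[-4.9,-1.22,0],[0,0,0],80],
    [[-4.9,-1.22,0],[0,0,0],80],
    [[-4.9,-1.22,0],[0,0,0],80],
    [[-4.9,-1.22,0],[0,0,0],80],
    [[0,0,0],[0,0,-0.164],80],
    [[0,0,0],[0,0,-0.164],80],
    [[0,0,0],[0,0,-0.164],80],
    [[0,0,0],[0,0,-0.164],80],
    [[0,0,0],[0,0,0],80],
    [[0,0,0],[0,0,0],80],
  ],
)

```text
time: 20.85
ee_pos: [0.5958, -0.2878, 0.2004]
eef_rot: [0.389, 0.921, 0.0, -0.001]
ft_force: [0.3, 0.4, -0.3]
width: 0.0695
grip_force: 0.0
```

```bash
python3 - <<'E'
from h import *
import pickle
c=cam('wrist'); d=cam('top'); pickle.dump(c,open('w5.pkl','wb'))
cv2.imwrite('pics/w5.png',np.hstack([cv2.resize(c['image'],(480,360)),cv2.resize(d['image'][130:310,200:360],(320,360))]))
go([.597,-.288,.0055],134.5); print(st()[0]['joint_positions'].round(2))
E
```

```text
t 20.95 pos [ 0.596  -0.2878  0.2009] yaw 134.3 turn [-0.    -0.001 -0.004] shift cm after turn [-0.08  0.06 19.54] before [-0.1   0.07 19.54]
[-0.12  0.5   0.71  1.41 -0.32  1.35  1.38]
```

View pics/w5.png

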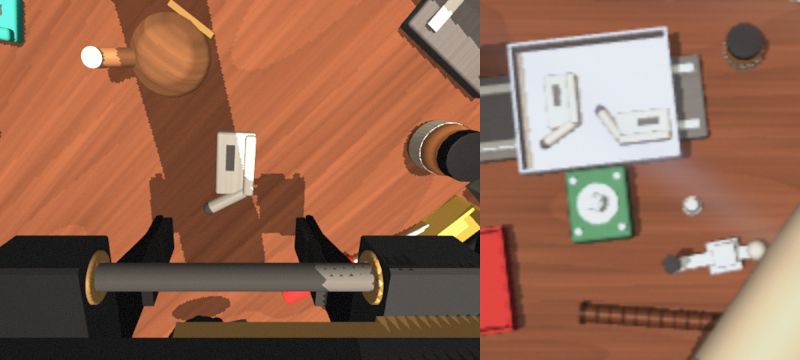

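Both placed heads lie flat in the tray. B sits at (236,163) in the left panel, unmoved, and I'll confirm that numerically before grasping it.

```bash
python3 - <<'E'
from h import *
import pickle
c=pickle.load(open('w5.pkl','rb'))
head(c,(341,179),(339,258),(291,176),(288,258))
E
```

```text
head [ 0.6007 -0.2917] yaw 132.6 len 0.07 wid 0.043 ywaw 135.4
```

Request:
move_arm(
  targets=[
    [[-0.1,0.1,3],[0,0,0],80],
    [[0,0,3],[0,0,0],80],
    [[0,0,3],[0,0,0],80],
    [[0,0,3],[0,0,0],80],
    [[0,0,2],[0,0,0],80],
  ],
)

```text
time: 21.58
ee_pos: [0.5971, -0.2876, 0.0599]
eef_rot: [0.388, 0.922, -0.0, -0.001]
ft_force: [0.0, 0.7, -0.4]
width: 0.0695
grip_force: 0.0
```

Request:
move_arm(
  targets=[
    [[0,0,2.5],[0,0,0],80],
    [[0,0,1.6],[0,0,0],80],
    [[0,0,0.9],[0,0,0],80],
    [[0,0,0],[0,0,0],80],
    [[0,0,0],[0,0,0],30],
    [[0,0,0],[0,0,0],30],
    [[0,0,0],[0,0,0],30],
    [[0,0,0],[0,0,0],30],
    [[0,0,0],[0,0,0],30],
    [[0,0,0],[0,0,0],30],
  ],
  grip_force=30,
)

```text
time: 22.82
ee_pos: [0.5978, -0.2879, 0.0118]
eef_rot: [0.387, 0.922, 0.0, 0.0]
ft_force: [0.1, 1.0, 4.2]
width: 0.0433
grip_force: 29.8
```

Request:
move_arm(
  targets=[
    [[0,0,-3],[0,0,0],30],
    [[0,0,-5],[0,0,0],30],
    [[0,0,-6],[0,0,0],30],
    [[0,0,-5],[0,0,0],30],
    [[0,0,0],[0,0,0],30],
  ],
)

```text
time: 23.45
ee_pos: [0.5988, -0.2893, 0.2054]
eef_rot: [0.388, 0.922, 0.0, 0.003]
ft_force: [-0.6, -0.3, -2.6]
width: 0.0434
grip_force: 29.8
```

```bash
python3 - <<'E'
from h import *
xt=np.array([.9933,.1155]);yt=np.array([-.1155,.9933]);C=np.array([.6633,.0845])
go([*(C+.04*xt-.036*yt),.2],96.6); print(st()[0]['joint_positions'].round(2))
E
```

```text
t 23.45 pos [ 0.5988 -0.2893  0.2054] yaw 134.4 turn [0.004 0.005 0.659] shift cm after turn [32.79 14.7   0.54] before [16.91 31.71  0.53]
[-0.12  0.5   0.72  1.41 -0.33  1.35  1.38]
```

Request:
move_arm(
  targets=[
    [[2.82,5.29,0],[0,0,0],30],
    [[2.82,5.29,0],[0,0,0],30],
    [[2.82,5.29,0],[0,0,0],30],
    [[2.82,5.29,0],[0,0,0],30],
    [[2.82,5.29,0],[0,0,0],30],
    [[2.82,5.29,0],[0,0,0],30],
    [[0,0,0],[0,0,0.165],30],
    [[0,0,0],[0,0,0.165],30],
    [[0,0,0],[0,0,0.165],30],
    [[0,0,0],[0,0,0.165],30],
    [[0,0,0],[0,0,0],30],
    [[0,0,0],[0,0,0],30],
  ],
)

```text
time: 24.95
ee_pos: [0.7055, 0.055, 0.2004]
eef_rot: [0.664, 0.748, -0.001, -0.0]
ft_force: [-0.4, -0.5, -3.1]
width: 0.0436
grip_force: 29.8
```

```bash
python3 - <<'E'
from h import *
xt=np.array([.9933,.1155]);yt=np.array([-.1155,.9933]);C=np.array([.6633,.0845])
go([*(C+.04*xt-.036*yt),.052],96.6); print(st()[0]['joint_positions'].round(2))
E
```

```text
t 24.95 pos [0.7055 0.055  0.2004] yaw 96.8 turn [-0.001  0.     0.003] shift cm after turn [-0.18  0.15 14.84] before [-0.18  0.17 14.84]
[-0.61  0.62  0.75  1.27 -0.42  1.41  0.23]
```

Request:
move_arm(
  targets=[
    [[-0.2,0.15,3],[0,0,0],30],
    [[0,0,3],[0,0,0],30],
    [[0,0,3],[0,0,0],30],
    [[0,0,3],[0,0,0],30],
    [[0,0,1.5],[0,0,0],30],
    [[0,0,1],[0,0,0],30],
    [[0,0,0.3],[0,0,0],30],
    [[0,0,0],[0,0,0],30],
    [[0,0,0],[0,0,0],59],
    [[0,0,0],[0,0,0],59],
    [[0,0,0],[0,0,0],59],
    [[0,0,0],[0,0,0],59],
  ],
)

```text
time: 26.45
ee_pos: [0.7078, 0.0528, 0.0538]
eef_rot: [0.665, 0.746, 0.0, 0.0]
ft_force: [-0.1, 1.1, 0.6]
width: 0.0515
grip_force: 0.0
```

Request:
move_arm(
  targets=[
    [[0,0,-3],[0,0,0],59],
    [[0,0,-5],[0,0,0],59],
    [[0,0,-5],[0,0,0],59],
    [[0,0,-2],[0,0,0],80],
    [[0,0,0],[0,0,0],80],
  ],
)

```text
time: 27.08
ee_pos: [0.7082, 0.053, 0.2047]
eef_rot: [0.665, 0.747, 0.001, 0.001]
ft_force: [-0.2, 0.5, -0.6]
width: 0.0642
grip_force: 0.0
```

```bash
python3 - <<'E'
from h import *
# crank boss ~(.454,-.093); crank x dir ~100deg
go([.46,-.09,.28],100); print(st()[0]['joint_positions'].round(2))
E
```

```text
t 27.07 pos [0.7082 0.053  0.2047] yaw 96.6 turn [ 0.002 -0.    -0.06 ] shift cm after turn [ -9.77 -26.92  -7.53] before [-11.36 -26.28  -7.59]
[-0.61  0.62  0.76  1.26 -0.42  1.41  0.23]
```

Request:
move_arm(
  targets=[
    [[-1.74,-4.6,-1.5],[0,0,0],100],
    [[-1.74,-4.6,-1.5],[0,0,0],100],
    [[-1.74,-4.6,-1.5],[0,0,0],100],
    [[-1.74,-4.6,-1.5],[0,0,0],100],
    [[-1.74,-4.6,-1.5],[0,0,0],100],
    [[0,0,0],[0,0,0],100],
    [[0,0,0],[0,0,0],100],
  ],
)

```text
time: 27.95
ee_pos: [0.4889, -0.0585, 0.2775]
eef_rot: [0.665, 0.747, -0.0, -0.001]
ft_force: [0.1, 1.0, -0.3]
width: 0.0868
grip_force: 0.0
```

```bash
python3 - <<'E'
from h import *
import pickle
c=cam('wrist'); pickle.dump(c,open('w6.pkl','wb')); cv2.imwrite('pics/w6.png',c['image'])
go([.46,-.09,.28],100); print(st()[0]['joint_positions'].round(2))
E
```

```text
t 28.0 pos [ 0.4891 -0.0585  0.2774] yaw 96.7 turn [-0.002  0.001 -0.058] shift cm after turn [-2.59 -3.42 -0.26] before [-2.79 -3.26 -0.26]
[-0.87 -0.04  0.89  1.75  0.03  1.42  0.13]
```

View pics/w6.png

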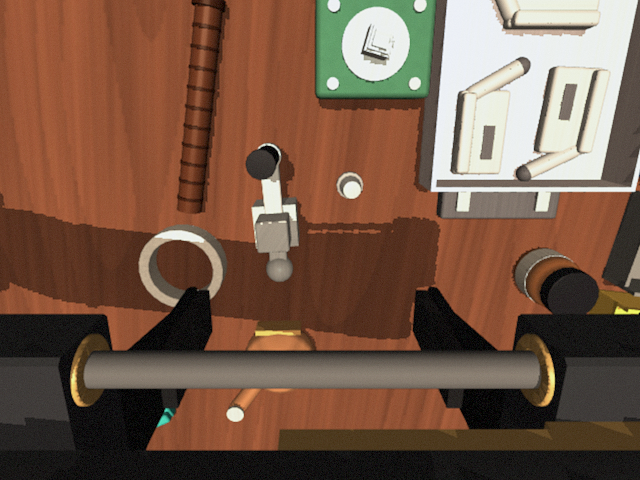

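All three heads are in the tray. The crank boss is at (275,232) with the handle top at (262,162), and the shaft is at (376,43). I'll enlarge the crank and shaft.

```bash
python3 - <<'E'
from h import *
import pickle
c=pickle.load(open('w6.pkl','rb')); im=c['image']
a=cv2.resize(im[140:280,230:320],None,fx=4,fy=4,interpolation=cv2.INTER_CUBIC)
b=cv2.resize(im[0:100,320:430],None,fx=4,fy=4,interpolation=cv2.INTER_CUBIC)
o=np.zeros((560,800,3),np.uint8);o[:,:360]=a;o[:400,360:]=b;cv2.imwrite('pics/z1.png',o)
E
```

```text
(no output)
```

View pics/z1.png

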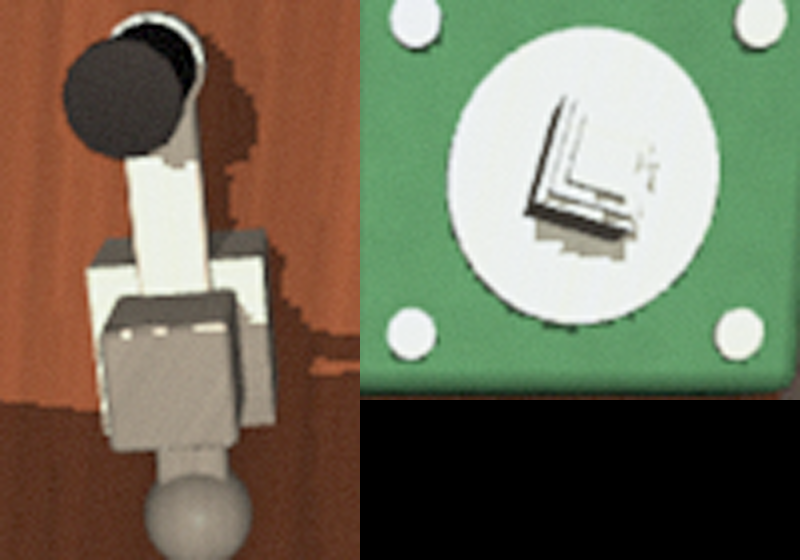

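```bash
python3 - <<'E'
from h import *
import pickle
c=pickle.load(open('w6.pkl','rb')); im=c['image']
B=[plane(c,230+u/4,140+v/4,.072)[:2] for u,v in [(103,338),(233,330),(237,443),(113,450)]]
print('boss',np.mean(B,0).round(4)); 
for i in range(4): d=B[(i+1)%4]-B[i]; print(np.linalg.norm(d).round(4),np.degrees(np.arctan2(d[1],d[0])).round(1)%90)
h=plane(c,230+124/4,140+98/4,.100)[:2]; d=h-np.mean(B,0); print('handle',h.round(4),np.linalg.norm(d),np.degrees(np.arctan2(d[1],d[0])))
ba=plane(c,230+198/4,140+518/4,.031)[:2]; d=h-ba; print('ball->handle',np.linalg.norm(d),np.degrees(np.arctan2(d[1],d[0])))
sh=lambda u,v,z:plane(c,320+(u-360)/4,v/4,z)[:2]
for a,b in [((525,213),(632,238)),((525,213),(562,98)),((570,183),(625,200)),((550,192),(637,217))]:
    d=sh(*b,.08)-sh(*a,.08); print('edge',np.linalg.norm(d).round(4),np.degrees(np.arctan2(d[1],d[0])).round(1))
def flange(c,roi):
    u0,v0,u1,v1=roi; s=cv2.cvtColor(c['image'][v0:v1,u0:u1],cv2.COLOR_BGR2HSV)
    m=((s[...,1]<70)&(s[...,2]>100)).astype(np.uint8); cs=cv2.findContours(m,0,1)[0]; k=max(cs,key=cv2.contourArea)
    k=cv2.convexHull(k); P=np.array([plane(c,u0+p[0][0],v0+p[0][1],.06)[:2] for p in k],np.float32)
    (x,y),rad=cv2.minEnclosingCircle(P); e=cv2.fitEllipse(P); print('flange',x,y,rad,e)
flange(c,(335,5,418,82))
flange(pickle.load(open('top0.pkl','rb')),(246,218,272,246))
E
```

```text
boss [ 0.4551 -0.0941]
0.0296 10.4
0.0271 7.700000000000003
0.0288 10.199999999999989
0.027 9.400000000000006
handle [ 0.4418 -0.0248] 0.07052550743755295 100.82261434165558
ball->handle 0.118134331526912 100.08429058318629
edge 0.0218 -5.3
edge 0.0214 79.3
edge 0.0114 -8.9
edge 0.0179 -7.9
flange 0.5234566926956177 0.0787857174873352 0.028585238382220268 ((0.523386538028717, 0.07890324294567108), (0.05647255852818489, 0.05682773515582085), 113.1331787109375)
flange 0.5248681902885437 0.08026169240474701 0.02983006276190281 ((0.5246100425720215, 0.08044204115867615), (0.05821267515420914, 0.059281736612319946), 166.58433532714844)
```

Request:
move_arm(
  targets=[
    [[4.4,1.66,1.6],[0,0,0],100],
    [[4.4,1.66,1.6],[0,0,0],100],
    [[4.4,1.66,1.6],[0,0,0],100],
    [[0,0,0],[0,0,0],70],
    [[0,0,0],[0,0,0],70],
  ],
)

```text
time: 28.62
ee_pos: [0.5235, 0.0769, 0.2293]
eef_rot: [0.665, 0.747, -0.002, 0.0]
ft_force: [-0.9, -0.4, -0.6]
width: 0.0745
grip_force: 0.0
```

```bash
python3 - <<'E'
from h import *
import pickle
c=cam('wrist'); pickle.dump(c,open('w7.pkl','wb')); im=c['image']
u,v=map(int,proj(c,[.5234,.0789,.08])); print(u,v)
u0,v0=u-70,v-60
g=np.clip((im[v0:v0+110,u0:u0+140].astype(float)-90)*1.5,0,255).astype(np.uint8)
cv2.imwrite('pics/z2.png',cv2.resize(g,None,fx=5,fy=5,interpolation=cv2.INTER_CUBIC)); print(u0,v0)
go([.455,-.094,.2],100.4)
E
```

```text
314 217
244 157
t 28.68 pos [0.5236 0.0763 0.2298] yaw 96.5 turn [-0.001  0.002 -0.067] shift cm after turn [-15.51  -9.82   2.98] before [-16.13  -8.75   3.02]
```

View pics/z2.png

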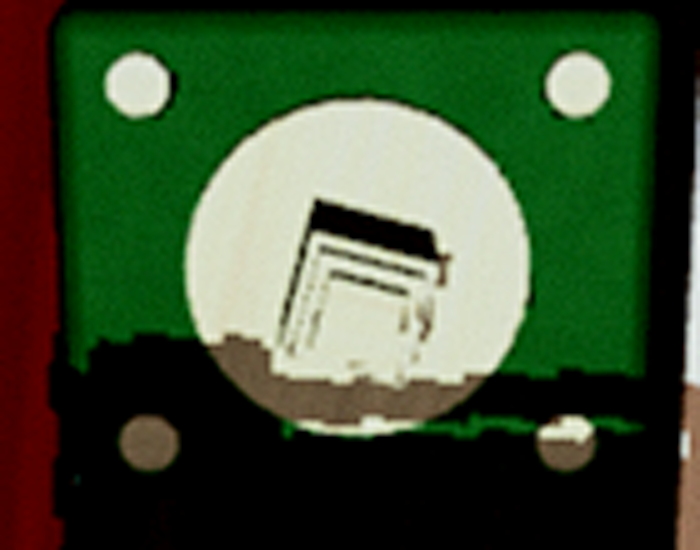

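The close-up shows the square clearly. Its upper edge runs from (320,245) to (425,275) and its left edge from (308,232) to (275,340).

```bash
python3 - <<'E'
from h import *
import pickle
c=pickle.load(open('w7.pkl','rb'))
sh=lambda p,z:plane(c,244+p[0]/5,157+p[1]/5,z)[:2]
for a,b,z in [((319,200),(437,233),.062),((320,245),(425,275),.084),((330,270),(407,293),.092),((275,340),(308,232),.08)]:
    d=sh(b,z)-sh(a,z); print(np.linalg.norm(d).round(4),np.degrees(np.arctan2(d[1],d[0])).round(1))
print('flange c',sh((357,267),.06))
E
```

```text
0.0196 -9.2
0.0164 -9.6
0.0118 -10.4
0.0178 79.8
flange c [0.52388518 0.07958914]
```

Request:
move_arm(
  targets=[
    [[-4.03,-2.19,0],[0,0,0],75],
    [[-4.03,-2.19,0],[0,0,0],75],
    [[-4.03,-2.19,0],[0,0,0],75],
    [[-4.03,-2.19,0],[0,0,0],75],
    [[0,0,3],[0,0,-0.067],75],
    [[0,0,0],[0,0,0],75],
    [[0,0,0],[0,0,0],75],
    [[0,0,0],[0,0,0],75],
  ],
)

```text
time: 29.68
ee_pos: [0.4555, -0.0928, 0.2014]
eef_rot: [0.64, 0.768, 0.0, 0.0]
ft_force: [0.5, 0.1, -0.8]
width: 0.065
grip_force: 0.0
```

```bash
python3 - <<'E'
from h import *
import pickle
c=cam('wrist'); pickle.dump(c,open('w8.pkl','wb')); im=c['image']
u,v=map(int,proj(c,[.455,-.094,.072])); u0,v0=u-75,v-110; print(u0,v0,im.shape)
cv2.imwrite('pics/z3.png',cv2.resize(im[v0:v0+145,u0:u0+150],None,fx=4,fy=4,interpolation=cv2.INTER_CUBIC))
go([.455,-.094,.044],100.4)
E
```

```text
238 119 (480, 640, 3)
t 29.73 pos [ 0.4555 -0.0928  0.2012] yaw 100.4 turn [0.001 0.    0.   ] shift cm after turn [-0.11 -0.07 15.72] before [-0.11 -0.08 15.72]
```

View pics/z3.png

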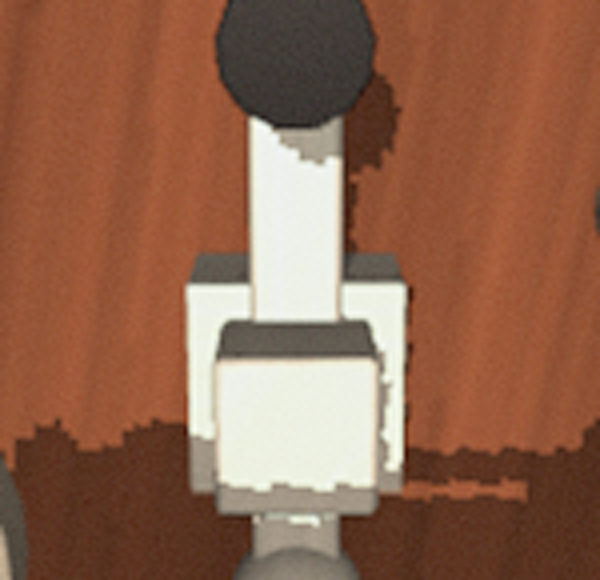

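```bash
python3 - <<'E'
from h import *
import pickle
c=pickle.load(open('w8.pkl','rb'))
B=[plane(c,238+u/4,119+v/4,.072)[:2] for u,v in [(217,359),(377,359),(379,514),(218,514)]]
m=np.mean(B,0);print(m,[np.linalg.norm(B[i]-B[i-1]).round(4) for i in range(4)]); d=B[1]-B[0];print(np.degrees(np.arctan2(d[1],d[0])))
go([*m,.044],100.4)
E
```

```text
[ 0.45446384 -0.09350004] [np.float64(0.0291), np.float64(0.0285), np.float64(0.0291), np.float64(0.0295)]
10.460816721237359
t 29.73 pos [ 0.4555 -0.0928  0.2012] yaw 100.4 turn [0.001 0.    0.   ] shift cm after turn [-0.05 -0.11 15.72] before [-0.05 -0.13 15.72]
```

Request:
move_arm(
  targets=[
    [[-0.05,-0.12,3],[0,0,0],75],
    [[0,0,3],[0,0,0],75],
    [[0,0,3],[0,0,0],75],
    [[0,0,3],[0,0,0],75],
    [[0,0,2],[0,0,0],75],
    [[0,0,1],[0,0,0],75],
    [[0,0,0.7],[0,0,0],75],
    [[0,0,0],[0,0,0],75],
    [[0,0,0],[0,0,0],75],
  ],
)

```text
time: 30.85
ee_pos: [0.4543, -0.0937, 0.0441]
eef_rot: [0.64, 0.768, 0.0, 0.0]
ft_force: [-0.6, 0.3, -0.3]
width: 0.0654
grip_force: 0.0
```

Request:
move_arm(
  targets=[
    [[0,0,0],[0,0,0],15],
    [[0,0,0],[0,0,0],15],
    [[0,0,0],[0,0,0],15],
    [[0,0,0],[0,0,0],15],
    [[0,0,0],[0,0,0],15],
    [[0,0,0],[0,0,0],15],
    [[0,0,0],[0,0,0],15],
  ],
  grip_force=45,
)

```text
time: 31.72
ee_pos: [0.4543, -0.0936, 0.0437]
eef_rot: [0.64, 0.768, 0.0, 0.0]
ft_force: [3.1, 0.5, 1.2]
width: 0.0296
grip_force: 44.9
```

Request:
move_arm(
  targets=[
    [[0,0,-3],[0,0,0],15],
    [[0,0,-4],[0,0,0],15],
    [[0,0,-4],[0,0,0],15],
    [[0,0,-2],[0,0,0],15],
    [[0,0,0],[0,0,0],15],
    [[0,0,0],[0,0,0],15],
  ],
)

```text
time: 32.48
ee_pos: [0.4527, -0.0936, 0.1721]
eef_rot: [0.64, 0.768, -0.001, -0.001]
ft_force: [0.3, 0.2, -5.3]
width: 0.0293
grip_force: 44.9
```

```bash
python3 - <<'E'
from h import *
# relative move: crank (.4545,-.0935)->shaft (.5238,.0793); grasp tcp offset handled by current pose
go([.5238,.0793,.17],80.3); print(st()[0]['joint_positions'].round(2))
E
```

```text
t 32.48 pos [ 0.4527 -0.0936  0.1721] yaw 100.4 turn [-0.002  0.     0.351] shift cm after turn [18.24  4.09  0.21] before [15.71 10.12  0.19]
[-0.92 -0.06  1.02  1.98  0.05  1.19  0.26]
```

Request:
move_arm(
  targets=[
    [[3.93,2.53,0],[0,0,0],15],
    [[3.93,2.53,0],[0,0,0],15],
    [[3.93,2.53,0],[0,0,0],15],
    [[3.93,2.53,0],[0,0,0],15],
    [[0,0,0],[0,0,0.117],15],
    [[0,0,0],[0,0,0.117],15],
    [[0,0,0],[0,0,0.117],15],
    [[0,0,0],[0,0,0],15],
    [[0,0,0],[0,0,0],15],
    [[0,0,0],[0,0,0],15],
  ],
)

```text
time: 33.72
ee_pos: [0.5247, 0.0791, 0.1732]
eef_rot: [0.764, 0.645, -0.0, -0.0]
ft_force: [-0.6, 0.2, -4.2]
width: 0.0297
grip_force: 44.9
```

```bash
python3 - <<'E'
from h import *
go([.5238,.0793,.137],80.3); print(st()[0]['joint_positions'].round(2))
E
```

```text
t 33.73 pos [0.5247 0.0791 0.1732] yaw 80.4 turn [-0.     0.     0.002] shift cm after turn [ 0.01 -0.1   3.62] before [ 0.01 -0.09  3.62]
[-1.08  0.22  0.96  1.82 -0.19  1.21 -0.23]
```

Request:
move_arm(
  targets=[
    [[0.03,-0.08,1.5],[0,0,0],15],
    [[0,0,1.2],[0,0,0],15],
    [[0,0,0.8],[0,0,0],15],
    [[0,0,0],[0,0,0],15],
    [[0,0,0.3],[0,0,0],15],
    [[0,0,0.3],[0,0,0],15],
    [[0,0,0.3],[0,0,0],15],
    [[0,0,0],[0,0,0],15],
  ],
)

```text
time: 34.72
ee_pos: [0.524, 0.0796, 0.1293]
eef_rot: [0.764, 0.645, -0.0, -0.0]
ft_force: [0.3, 1.0, -4.5]
width: 0.0298
grip_force: 44.9
```

Request:
move_arm(
  targets=[
    [[0,0,0.2],[0,0,0],15],
    [[0,0,0.2],[0,0,0],15],
    [[0,0,0.2],[0,0,0],15],
    [[0,0,0],[0,0,0],15],
  ],
)

```text
time: 35.22
ee_pos: [0.5241, 0.0796, 0.1234]
eef_rot: [0.764, 0.645, -0.0, -0.0]
ft_force: [-0.1, -0.4, -5.2]
width: 0.0294
grip_force: 44.9
```

Request:
move_arm(
  targets=[
    [[0,0,0.4],[0,0,0],15],
    [[0,0,0.4],[0,0,0],15],
    [[0,0,0.4],[0,0,0],15],
    [[0,0,0.3],[0,0,0],15],
    [[0,0,0.2],[0,0,0],15],
    [[0,0,0.15],[0,0,0],15],
    [[0,0,0],[0,0,0],15],
  ],
)

```text
time: 36.1
ee_pos: [0.5242, 0.0796, 0.1055]
eef_rot: [0.764, 0.645, 0.0, -0.0]
ft_force: [-4.5, -0.0, 3.5]
width: 0.0294
grip_force: 44.9
```

Request:
move_arm(
  targets=[
    [[0,0,0.15],[0,0,0],15],
    [[0,0,0.1],[0,0,0],15],
    [[0,0,0],[0,0,0],15],
    [[0,0,0],[0,0,0],15],
    [[0,0,0],[0,0,0],15],
  ],
)

```text
time: 36.72
ee_pos: [0.5244, 0.0797, 0.1051]
eef_rot: [0.764, 0.645, 0.001, -0.001]
ft_force: [-17.8, -1.7, 35.2]
width: 0.0297
grip_force: 44.9
```

Request:
move_arm(
  targets=[
    [[0,0,-0.1],[0,0,0],15],
    [[0,0,0],[0,0,0],60],
    [[0,0,0],[0,0,0],60],
    [[0,0,0],[0,0,0],60],
    [[0,0,0],[0,0,0],60],
    [[0,0,-2],[0,0,0],60],
    [[0,0,-3],[0,0,0],60],
    [[0,0,-3.5],[0,0,0],60],
    [[0,0,0],[0,0,0],60],
  ],
)

```text
time: 37.85
ee_pos: [0.5256, 0.0799, 0.1907]
eef_rot: [0.764, 0.645, 0.002, 0.0]
ft_force: [-0.2, 0.6, -1.2]
width: 0.0523
grip_force: 0.0
```

```bash
python3 - <<'E'
from h import *
import pickle
c=cam('wrist'); pickle.dump(c,open('w9.pkl','wb')); im=c['image']
u,v=map(int,proj(c,[.530,.115,.1])); u0,v0=max(u-100,0),max(v-100,0); print(u0,v0)
cv2.imwrite('pics/z4.png',cv2.resize(im[v0:v0+200,u0:u0+200],None,fx=3,fy=3,interpolation=cv2.INTER_CUBIC))
go([.536,.1487,.118],80.3); print(st()[0]['joint_positions'].round(2))
E
```

```text
211 88
t 37.9 pos [0.5247 0.0799 0.1891] yaw 80.3 turn [ 0.001 -0.001  0.001] shift cm after turn [ 6.97 -0.04  7.11] before [ 6.96 -0.05  7.12]
[-1.1   0.2   0.97  1.8  -0.17  1.23 -0.24]
```

View pics/z4.png

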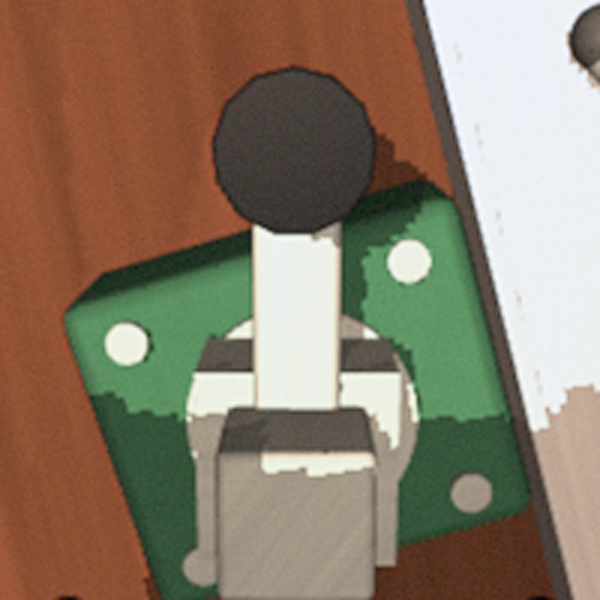

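```bash
python3 - <<'E'
from h import *
import pickle
c=pickle.load(open('w9.pkl','rb'))
for z in (.155,.16,.165,.17):
    h=plane(c,211+294/3,88+151/3,z)[:2]; d=h-[.524,.0795]; e=[plane(c,211+u/3,88+151/3,z)[:2] for u in(214,375)]
    print(z,h.round(4),np.linalg.norm(d).round(4),np.degrees(np.arctan2(d[1],d[0])).round(1),np.linalg.norm(e[0]-e[1]).round(4))
E
```

```text
0.155 [0.5344 0.1484] 0.0697 81.4 0.0246
0.16 [0.5345 0.1487] 0.07 81.4 0.024
0.165 [0.5346 0.1491] 0.0704 81.4 0.0234
0.17 [0.5346 0.1494] 0.0707 81.3 0.0228
```

Request:
move_arm(
  targets=[
    [[3.5,-0.07,0],[0,0,0],60],
    [[3.5,-0.07,0],[0,0,0],60],
    [[0,0,2.5],[0,0,0],60],
    [[0,0,2.5],[0,0,0],60],
    [[0,0,1.5],[0,0,0],60],
    [[0,0,0.6],[0,0,0],60],
    [[0,0,0],[0,0,0],60],
    [[0,0,0],[0,0,0],60],
  ],
)

```text
time: 38.9
ee_pos: [0.535, 0.1489, 0.1183]
eef_rot: [0.764, 0.645, 0.001, 0.0]
ft_force: [0.2, 0.5, 0.3]
width: 0.0523
grip_force: 0.0
```

Request:
move_arm(
  targets=[
    [[0,0,0],[0,0,0],10],
    [[0,0,0],[0,0,0],10],
    [[0,0,0],[0,0,0],10],
    [[0,0,0],[0,0,0],10],
    [[0,0,0],[0,0,0],10],
    [[0,0,0],[0,0,0],10],
  ],
  grip_force=25,
)

```text
time: 39.65
ee_pos: [0.5346, 0.1489, 0.1176]
eef_rot: [0.764, 0.645, 0.0, -0.0]
ft_force: [0.6, 0.8, 0.7]
width: 0.0214
grip_force: 25.0
```

```bash
python3 - <<'E'
from h import *
s,q,M=st(); go(q,80.3); print(s['ft_force'],s['width'],s['joint_positions'].round(2))
# arc rows: 20 rows of 18deg about shaft axis, tool x,y cm
y=np.arctan2(M[1,0],M[0,0]); c=np.array([.524,.0795]); d=q[:2]-c; a0=np.arctan2(d[1],d[0]); print('handle ang',np.degrees(a0),np.linalg.norm(d))
a=a0+np.radians(18)*np.arange(21); P=c+.07*np.c_[np.cos(a),np.sin(a)]
W=np.diff(P,axis=0); x=M[:2,0];yy=M[:2,1]; print((np.c_[W@x,W@yy]*100).round(2).tolist())
E
```

```text
t 39.65 pos [0.5346 0.1489 0.1176] yaw 80.3 turn [ 0. -0.  0.] shift cm after turn [0. 0. 0.] before [0. 0. 0.]
[0.64503915 0.8488262  0.65152485] 0.021364006705702647 [-1.09  0.36  0.89  1.82 -0.31  1.12 -0.27]
handle ang 81.3385570485134 0.07024659136426271
[[-0.38, -2.16], [-1.03, -1.93], [-1.58, -1.52], [-1.97, -0.96], [-2.17, -0.3], [-2.16, 0.38], [-1.93, 1.03], [-1.52, 1.58], [-0.96, 1.97], [-0.3, 2.17], [0.38, 2.16], [1.03, 1.93], [1.58, 1.52], [1.97, 0.96], [2.17, 0.3], [2.16, -0.38], [1.93, -1.03], [1.52, -1.58], [0.96, -1.97], [0.3, -2.17]]
```

Request:
move_arm(
  targets=[
    [[-0.38,-2.16,0],[0,0,0],10],
    [[-1.03,-1.93,0],[0,0,0],10],
    [[-1.58,-1.52,0],[0,0,0],10],
    [[-1.97,-0.96,0],[0,0,0],10],
    [[-2.17,-0.3,0],[0,0,0],10],
  ],
)

```text
time: 40.28
ee_pos: [0.4557, 0.0904, 0.118]
eef_rot: [0.764, 0.645, 0.002, 0.0]
ft_force: [13.5, 0.7, -7.8]
width: 0.0214
grip_force: 25.0
```

```bash
python3 - <<'E'
from h import *
s,q,M=st(); go(q,80.3); d=q[:2]-[.524,.0795]; print('ang',np.degrees(np.arctan2(d[1],d[0])),np.linalg.norm(d),s['ft_force'].round(1),s['joint_positions'].round(2))
E
```

```text
t 40.27 pos [0.4557 0.0904 0.118 ] yaw 80.4 turn [ 0.003 -0.002  0.001] shift cm after turn [0. 0. 0.] before [0. 0. 0.]
ang 170.94311339615314 0.06916587481533083 [13.5  0.7 -7.8] [-1.23  0.06  0.98  2.04 -0.06  1.06 -0.39]
```

Request:
move_arm(
  targets=[
    [[-2.16,0.38,0],[0,0,0],10],
    [[-1.93,1.03,0],[0,0,0],10],
    [[-1.52,1.58,0],[0,0,0],10],
    [[-0.96,1.97,0],[0,0,0],10],
    [[-0.3,2.17,0],[0,0,0],10],
    [[0.38,2.16,0],[0,0,0],10],
    [[1.03,1.93,0],[0,0,0],10],
    [[1.58,1.52,0],[0,0,0],10],
    [[1.97,0.96,0],[0,0,0],10],
    [[2.17,0.3,0],[0,0,0],10],
    [[2.16,-0.38,0],[0,0,0],10],
    [[1.93,-1.03,0],[0,0,0],10],
    [[1.52,-1.58,0],[0,0,0],10],
    [[0.96,-1.97,0],[0,0,0],10],
    [[0.3,-2.17,0],[0,0,0],10],
  ],
)

```text
time: 42.15
ee_pos: [0.5349, 0.149, 0.1178]
eef_rot: [0.764, 0.645, 0.0, 0.001]
ft_force: [2.5, -5.5, 1.1]
width: 0.0215
grip_force: 25.0
```

```bash
python3 - <<'E'
from h import *
s,q,M=st(); go(q,80.3); d=q[:2]-[.524,.0795]; print('ang',np.degrees(np.arctan2(d[1],d[0])),np.linalg.norm(d),s['ft_force'].round(1),s['joint_positions'].round(2))
go([.5346,.1489,.1176],80.3)
E
```

```text
t 42.15 pos [0.5349 0.149  0.1178] yaw 80.3 turn [0.002 0.001 0.001] shift cm after turn [0. 0. 0.] before [0. 0. 0.]
ang 81.11892960051053 0.07030447965506188 [ 2.5 -5.5  1.1] [-1.15  0.38  0.96  1.82 -0.34  1.12 -0.23]
t 42.15 pos [0.5349 0.149  0.1178] yaw 80.3 turn [0.002 0.001 0.001] shift cm after turn [-0.01 -0.02  0.02] before [-0.01 -0.02  0.02]
```

One turn went cleanly. Two more now, then a check of the tray.

Request:
move_arm(
  targets=[
    [[-0.38,-2.16,0],[0,0,0],10],
    [[-1.03,-1.93,0],[0,0,0],10],
    [[-1.58,-1.52,0],[0,0,0],10],
    [[-1.97,-0.96,0],[0,0,0],10],
    [[-2.17,-0.3,0],[0,0,0],10],
    [[-2.16,0.38,0],[0,0,0],10],
    [[-1.93,1.03,0],[0,0,0],10],
    [[-1.52,1.58,0],[0,0,0],10],
    [[-0.96,1.97,0],[0,0,0],10],
    [[-0.3,2.17,0],[0,0,0],10],
    [[0.38,2.16,0],[0,0,0],10],
    [[1.03,1.93,0],[0,0,0],10],
    [[1.58,1.52,0],[0,0,0],10],
    [[1.97,0.96,0],[0,0,0],10],
    [[2.17,0.3,0],[0,0,0],10],
    [[2.16,-0.38,0],[0,0,0],10],
    [[1.93,-1.03,0],[0,0,0],10],
    [[1.52,-1.58,0],[0,0,0],10],
    [[0.96,-1.97,0],[0,0,0],10],
    [[0.3,-2.17,0],[0,0,0],10],
  ],
)

```text
time: 44.65
ee_pos: [0.5349, 0.1489, 0.1177]
eef_rot: [0.764, 0.645, 0.0, 0.001]
ft_force: [2.7, -5.0, 2.2]
width: 0.0211
grip_force: 25.0
```

Request:
move_arm(
  targets=[
    [[-0.38,-2.16,0],[0,0,0],10],
    [[-1.03,-1.93,0],[0,0,0],10],
    [[-1.58,-1.52,0],[0,0,0],10],
    [[-1.97,-0.96,0],[0,0,0],10],
    [[-2.17,-0.3,0],[0,0,0],10],
    [[-2.16,0.38,0],[0,0,0],10],
    [[-1.93,1.03,0],[0,0,0],10],
    [[-1.52,1.58,0],[0,0,0],10],
    [[-0.96,1.97,0],[0,0,0],10],
    [[-0.3,2.17,0],[0,0,0],10],
    [[0.38,2.16,0],[0,0,0],10],
    [[1.03,1.93,0],[0,0,0],10],
    [[1.58,1.52,0],[0,0,0],10],
    [[1.97,0.96,0],[0,0,0],10],
    [[2.17,0.3,0],[0,0,0],10],
    [[2.16,-0.38,0],[0,0,0],10],
    [[1.93,-1.03,0],[0,0,0],10],
    [[1.52,-1.58,0],[0,0,0],10],
    [[0.96,-1.97,0],[0,0,0],10],
    [[0.3,-2.17,0],[0,0,0],10],
  ],
)

```text
time: 47.15
ee_pos: [0.5352, 0.1488, 0.1178]
eef_rot: [0.764, 0.645, 0.0, 0.001]
ft_force: [3.5, -4.0, 3.5]
width: 0.022
grip_force: 25.0
```

```bash
python3 - <<'E'
from h import *
import pickle
s,q,M=st(); d=q[:2]-[.524,.0795]; print('ang',np.degrees(np.arctan2(d[1],d[0])),np.linalg.norm(d),s['ft_force'].round(1),s['joint_positions'].round(2))
go([.5346,.1489,.1176],80.3)
c=cam('top'); pickle.dump(c,open('t2.pkl','wb')); c0=pickle.load(open('top0.pkl','rb'))
# tray -y end: bright low-sat extent along a row through far half of tray
yt=np.array([-.1155,.9933]);xt=np.array([.9933,.1155]);C=np.array([.6633,.0845])
for k in (.03,.05,.06):
  for cc in (c0,c):
    pr=[]
    for t in np.arange(-.2,.3,.002):
        u,v=proj(cc,[*(C+k*xt+t*yt),.04]); hs=cv2.cvtColor(cc['image'][int(v):int(v)+1,int(round(u)):int(round(u))+1],cv2.COLOR_BGR2HSV)[0,0]
        pr.append(hs[1]<60 and hs[2]>170)
    idx=np.where(pr)[0]; print(k,(idx.min()*.002-.2) if len(idx) else None,(idx.max()*.002-.2) if len(idx) else None,len(idx))
E
```

```text
ang 80.85568020701739 0.0701692159402782 [ 3.5 -4.   3.5] [-1.21  0.43  1.07  1.82 -0.41  1.14 -0.18]
t 47.15 pos [0.5352 0.1488 0.1178] yaw 80.4 turn [0.002 0.001 0.001] shift cm after turn [ 0.   -0.06  0.02] before [ 0.   -0.06  0.02]
0.03 -0.10600000000000001 0.11599999999999999 110
0.03 -0.098 0.172 68
0.05 -0.10600000000000001 0.118 109
0.05 0.032 0.174 71
0.06 -0.10600000000000001 0.11599999999999999 110
0.06 0.032 0.172 71
```

Request:
move_arm(
  targets=[
    [[-0.38,-2.16,0],[0,0,0],10],
    [[-1.03,-1.93,0],[0,0,0],10],
    [[-1.58,-1.52,0],[0,0,0],10],
    [[-1.97,-0.96,0],[0,0,0],10],
    [[-2.17,-0.3,0],[0,0,0],10],
    [[-2.16,0.38,0],[0,0,0],10],
    [[-1.93,1.03,0],[0,0,0],10],
    [[-1.52,1.58,0],[0,0,0],10],
    [[-0.96,1.97,0],[0,0,0],10],
    [[-0.3,2.17,0],[0,0,0],10],
    [[0.38,2.16,0],[0,0,0],10],
    [[1.03,1.93,0],[0,0,0],10],
    [[1.58,1.52,0],[0,0,0],10],
    [[1.97,0.96,0],[0,0,0],10],
    [[1.09,0.15,0],[0,0,0],10],
  ],
)

```text
time: 49.08
ee_pos: [0.5919, 0.0567, 0.1179]
eef_rot: [0.765, 0.645, -0.0, 0.002]
ft_force: [5.0, -6.0, 4.5]
width: 0.0216
grip_force: 25.0
```

Request:
move_arm(
  targets=[
    [[0.54,0.08,0],[0,0,0],10],
    [[0.54,0.07,0],[0,0,0],10],
    [[0,0,0],[0,0,0],10],
  ],
)

```text
time: 49.45
ee_pos: [0.5946, 0.0675, 0.1179]
eef_rot: [0.764, 0.645, 0.0, 0.001]
ft_force: [3.8, -2.0, 6.1]
width: 0.0212
grip_force: 25.0
```

Request:
move_arm(
  targets=[
    [[0.72,-0.1,0],[0,0,0],10],
    [[0.72,-0.13,0],[0,0,0],10],
    [[0.72,-0.15,0],[0,0,0],10],
    [[0,0,0],[0,0,0],10],
  ],
)

```text
time: 49.95
ee_pos: [0.5945, 0.0902, 0.1179]
eef_rot: [0.764, 0.645, 0.0, 0.001]
ft_force: [4.7, 0.7, 5.6]
width: 0.0216
grip_force: 25.0
```

Request:
move_arm(
  targets=[
    [[0.68,-0.28,0],[0,0,0],10],
    [[0.64,-0.34,0],[0,0,0],10],
    [[0.61,-0.41,0],[0,0,0],10],
    [[0,0,0],[0,0,0],10],
  ],
)

```text
time: 50.45
ee_pos: [0.5894, 0.1075, 0.1184]
eef_rot: [0.765, 0.644, 0.001, 0.004]
ft_force: [12.0, -9.4, 0.7]
width: 0.0216
grip_force: 25.0
```

Request:
move_arm(
  targets=[
    [[0.3,-0.28,0],[0,0,0],10],
    [[0,0,0],[0,0,0],10],
    [[0,0,0],[0,0,0],10],
  ],
)

```text
time: 50.82
ee_pos: [0.5883, 0.1094, 0.1187]
eef_rot: [0.766, 0.643, 0.001, 0.005]
ft_force: [16.3, -13.5, -1.5]
width: 0.021
grip_force: 25.0
```

```bash
python3 - <<'E'
from h import *
import pickle
s,q,M=st(); d=q[:2]-[.524,.0795]; print('ang',np.degrees(np.arctan2(d[1],d[0])),np.linalg.norm(d),s['ft_force'].round(1))
c=cam('top'); pickle.dump(c,open('t3.pkl','wb')); c1=pickle.load(open('t2.pkl','rb'))
yt=np.array([-.1155,.9933]);xt=np.array([.9933,.1155]);C=np.array([.6633,.0845])
for k in (.05,.06):
  for cc in (c1,c):
    pr=[]
    for t in np.arange(-.05,.3,.001):
        u,v=proj(cc,[*(C+k*xt+t*yt),.04]); w=cv2.cvtColor(cv2.getRectSubPix(cc['image'],(1,1),(float(u),float(v))),cv2.COLOR_BGR2HSV)[0,0]
        pr.append(w[1]<60 and w[2]>170)
    idx=np.where(pr)[0]; print(k,idx.min()*.001-.05)
E
```

```text
ang 24.91012984740574 0.07089849545130454 [ 16.3 -13.5  -1.5]
0.05 0.03
0.05 0.071
0.06 0.031
0.06 0.16799999999999998
```

The tray's rear edge has moved about 177 mm and the force is climbing against the stop, so it is home. I'll release the handle and then grip the boss.

Request:
move_arm(
  targets=[
    [[-0.45,0.35,0],[0,0,0],10],
    [[0,0,0],[0,0,0],45],
    [[0,0,0],[0,0,0],60],
    [[0,0,0],[0,0,0],60],
    [[0,0,0],[0,0,0],60],
    [[0,0,-3],[0,0,0],60],
    [[0,0,-3],[0,0,0],60],
    [[0,0,-3],[0,0,0],60],
    [[0,0,0],[0,0,0],60],
  ],
)

```text
time: 52.0
ee_pos: [0.5876, 0.1104, 0.2094]
eef_rot: [0.764, 0.645, 0.001, 0.0]
ft_force: [0.1, 0.3, -0.1]
width: 0.0522
grip_force: 0.0
```

```bash
python3 - <<'E'
from h import *
go([.524,.0795,.21],24.9); print(st()[0]['joint_positions'].round(2))
E
```

```text
t 52.0 pos [0.5876 0.1104 0.2094] yaw 80.3 turn [ 0.001 -0.003  0.968] shift cm after turn [-7.07  0.13 -0.06] before [-4.11 -5.75 -0.08]
[-1.09  0.45  1.09  1.6  -0.41  1.34 -0.11]
```

Request:
move_arm(
  targets=[
    [[-2.05,-2.87,0],[0,0,0],60],
    [[-2.05,-2.87,0],[0,0,0],60],
    [[0,0,0],[0,0,0.161],60],
    [[0,0,0],[0,0,0.161],60],
    [[0,0,0],[0,0,0.161],60],
    [[0,0,0],[0,0,0.161],60],
    [[0,0,0],[0,0,0.161],60],
    [[0,0,0],[0,0,0.161],60],
    [[0,0,0],[0,0,0],60],
    [[0,0,0],[0,0,0],60],
  ],
)

```text
time: 53.25
ee_pos: [0.5229, 0.0796, 0.2071]
eef_rot: [0.976, 0.218, -0.0, -0.0]
ft_force: [-0.2, 0.0, 0.5]
width: 0.0521
grip_force: 0.0
```

```bash
python3 - <<'E'
from h import *
import pickle
go([.524,.0795,.107],24.9); print(st()[0]['joint_positions'].round(2))
c=cam('wrist'); pickle.dump(c,open('w10.pkl','wb')); im=c['image']; cv2.imwrite('pics/w10.png',im)
u,v=map(int,proj(c,[.5875,.109,.16])); print(u,v)
m=(im.max(2)<75).astype(np.uint8); m[260:]=0
n,l,s,ce=cv2.connectedComponentsWithStats(m)
for i in range(1,n):
    if s[i,4]>300: print(s[i],ce[i].round(1),plane(c,*ce[i],.16).round(4))
E
```

```text
t 53.25 pos [0.5229 0.0796 0.2071] yaw 25.2 turn [-0.     0.001  0.005] shift cm after turn [ 0.09  0.05 10.01] before [ 0.1   0.05 10.01]
[-1.34  0.3   1.31  1.78 -0.3   1.29 -1.09]
314 130
[ 269    0   59  130 1392] [301.7  49.1] [0.6173 0.1298 0.16  ]
[ 284   99  102  161 3282] [343.1 139.9] [0.5891 0.0947 0.16  ]
[ 399  120  136   57 1875] [464.6 146.2] [0.6117 0.0397 0.16  ]
[   0  122  157  138 2886] [103.6 179.5] [0.5208 0.1943 0.16  ]
```

View pics/w10.png

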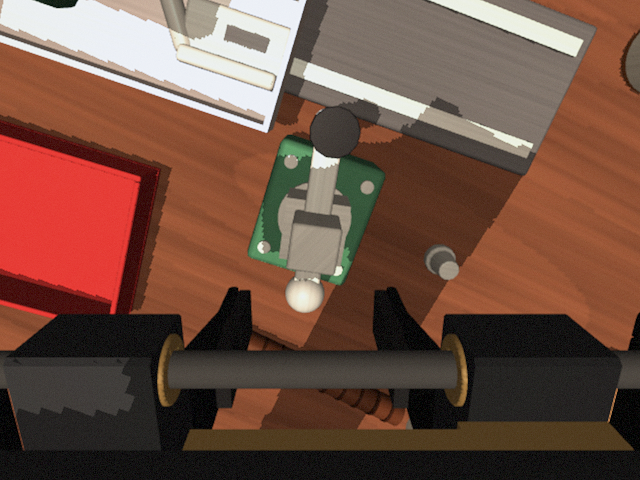

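The handle is at (335,131), the ball at (305,294), and the tray's rear corner at (269,131). I'll compute the crank yaw and the tray travel.

```bash
python3 - <<'E'
from h import *
import pickle
c=pickle.load(open('w10.pkl','rb'))
h=plane(c,335,131,.16)[:2]; b=plane(c,305,294,.091)[:2]; d=h-b; e=h-[.524,.0795]
print(h,b,np.degrees(np.arctan2(d[1],d[0])),np.degrees(np.arctan2(e[1],e[0])),np.linalg.norm(e))
B=[plane(c,u,v,.132)[:2] for u,v in [(294,232),(341,239),(336,277),(288,270)]]; print(np.mean(B,0),[np.degrees(np.arctan2(*(B[i+1]-B[i])[::-1])) for i in (0,1,2)])
k=plane(c,269,131,.078)[:2]-np.array([.6633,.0845]); print('corner in start tray frame',k@[.9933,.1155],k@[-.1155,.9933], 'home expects -.089, -.109+.18-start')
go([.5237,.0795,.107],17)
E
```

```text
[0.591245   0.10004586] [0.47709564 0.06422312] 17.423075283665074 16.989866909213735 0.07031373838929343
[0.52066669 0.07725503] [np.float64(-73.59617447386115), np.float64(-160.72416750298328), np.float64(106.33411399060422)]
corner in start tray frame -0.08692755963033756 0.06032724683635124 home expects -.089, -.109+.18-start
t 53.3 pos [0.523  0.0795 0.2073] yaw 25.1 turn [-0.     0.     0.142] shift cm after turn [ 0.06  0.02 10.03] before [ 0.06  0.03 10.03]
```

The crank yaw is 17.2°, and the tray has travelled about 170 mm from a start of about 9 mm. The starting shaft angle agrees with that, so the tray is home. Next I'll grip the boss.

Request:
move_arm(
  targets=[
    [[0.06,0.03,1],[0,0,0.138],60],
    [[0,0,2.5],[0,0,0],60],
    [[0,0,2.5],[0,0,0],60],
    [[0,0,2],[0,0,0],60],
    [[0,0,1.2],[0,0,0],60],
    [[0,0,0.6],[0,0,0],60],
    [[0,0,0],[0,0,0],60],
    [[0,0,0],[0,0,0],60],
  ],
)

```text
time: 54.3
ee_pos: [0.5243, 0.0795, 0.1101]
eef_rot: [0.989, 0.148, 0.0, -0.0]
ft_force: [-0.2, -0.1, 0.6]
width: 0.0524
grip_force: 0.0
```

```bash
python3 - <<'E'
from h import *
go([.5237,.0795,.107],17); print(st()[0]['joint_positions'].round(2),st()[0]['ft_force'].round(1))
E
```

```text
t 54.3 pos [0.5243 0.0795 0.1101] yaw 17.1 turn [-0.    -0.001  0.001] shift cm after turn [-0.06 -0.01  0.31] before [-0.06 -0.01  0.31]
[-1.21  0.43  1.18  1.89 -0.44  1.12 -1.13] [-0.2 -0.1  0.6]
```

Request:
move_arm(
  targets=[
    [[0,0,0.3],[0,0,0],60],
    [[0,0,0],[0,0,0],15],
    [[0,0,0],[0,0,0],15],
    [[0,0,0],[0,0,0],15],
    [[0,0,0],[0,0,0],15],
    [[0,0,0],[0,0,0],15],
    [[0,0,0],[0,0,0],15],
  ],
  grip_force=45,
)

```text
time: 55.18
ee_pos: [0.524, 0.0792, 0.1066]
eef_rot: [0.989, 0.148, 0.0, 0.0]
ft_force: [1.0, -2.4, 1.0]
width: 0.0293
grip_force: 44.9
```

Request:
move_arm(
  targets=[
    [[0,0,-0.5],[0,0,0],15],
    [[0,0,-0.8],[0,0,0],15],
    [[0,0,-0.8],[0,0,0],15],
    [[0,0,-0.8],[0,0,0],15],
    [[0,0,-0.8],[0,0,0],15],
    [[0,0,0],[0,0,0],15],
  ],
)

```text
time: 55.92
ee_pos: [0.5241, 0.0798, 0.1442]
eef_rot: [0.989, 0.149, 0.0, -0.0]
ft_force: [-0.4, 0.3, -5.5]
width: 0.0298
grip_force: 44.8
```

Request:
move_arm(
  targets=[
    [[0,0,-3],[0,0,0],15],
    [[0,0,-4],[0,0,0],15],
    [[0,0,0],[0,0,0],15],
  ],
)

```text
time: 56.3
ee_pos: [0.5252, 0.0796, 0.2155]
eef_rot: [0.989, 0.148, 0.002, -0.001]
ft_force: [-0.5, 0.2, -5.6]
width: 0.0294
grip_force: 44.8
```

```bash
python3 - <<'E'
from h import *
import pickle
go([.4126,.2946,.2],97.8); print(st()[0]['joint_positions'].round(2))
# bin rim check from top image at start: red mask hull
c=pickle.load(open('t3.pkl','rb')); im=c['image'][235:310,125:225]; hs=cv2.cvtColor(im,cv2.COLOR_BGR2HSV)
m=((hs[...,1]>150)&((hs[...,0]<8)|(hs[...,0]>172))).astype(np.uint8); p=cv2.findNonZero(m)
rc=cv2.minAreaRect(p); B=[plane(c,125+a,235+b,.045)[:2].round(4) for a,b in cv2.boxPoints(rc)]; print(np.mean(B,0),B)
E
```

```text
t 56.3 pos [0.5252 0.0796 0.2155] yaw 17.1 turn [ 0.002 -0.004 -1.409] shift cm after turn [22.83 -8.24  1.55] before [ -4.46 -23.85   1.56]
[-1.33  0.27  1.29  1.77 -0.27  1.3  -1.25]
[0.409175 0.310025] [array([0.465 , 0.4344]), array([0.4983, 0.2108]), array([0.3532, 0.1866]), array([0.3202, 0.4083])]
```

Request:
move_arm(
  targets=[
    [[-0.9,-4.8,0],[0,0,0],15],
    [[-0.9,-4.8,0],[0,0,0],15],
    [[-0.9,-4.8,0],[0,0,0],15],
    [[-0.9,-4.8,0],[0,0,0],15],
    [[-0.9,-4.8,0],[0,0,0],15],
    [[0,0,0],[0,0,-0.157],15],
    [[0,0,0],[0,0,-0.157],15],
    [[0,0,0],[0,0,-0.157],15],
    [[0,0,0],[0,0,-0.157],15],
    [[0,0,0],[0,0,-0.157],15],
    [[0,0,0],[0,0,-0.157],15],
    [[0,0,0],[0,0,-0.157],15],
    [[0,0,0],[0,0,-0.157],15],
    [[0,0,0],[0,0,-0.157],15],
    [[0,0,0],[0,0,0],15],
    [[0,0,0],[0,0,0],15],
  ],
)

```text
time: 58.3
ee_pos: [0.4101, 0.2955, 0.2129]
eef_rot: [0.657, 0.754, -0.0, -0.0]
ft_force: [-0.4, 0.6, -4.7]
width: 0.0297
grip_force: 44.8
```

```bash
python3 - <<'E'
from h import *
go([.4116,.2966,.056],98); print(st()[0]['joint_positions'].round(2))
E
```

```text
t 58.3 pos [0.4101 0.2955 0.2129] yaw 97.8 turn [-0.001  0.001 -0.003] shift cm after turn [ 0.09  0.16 15.69] before [ 0.1   0.17 15.69]
[-1.72  0.08  1.08  1.83 -0.08  1.28 -0.49]
```

Request:
move_arm(
  targets=[
    [[0.1,0.15,3],[0,0,0],15],
    [[0,0,3],[0,0,0],15],
    [[0,0,3],[0,0,0],15],
    [[0,0,3],[0,0,0],15],
    [[0,0,2],[0,0,0],15],
    [[0,0,1.2],[0,0,0],15],
    [[0,0,0.5],[0,0,0],15],
    [[0,0,0.2],[0,0,0],15],
    [[0,0,0],[0,0,0],15],
  ],
)

```text
time: 59.42
ee_pos: [0.4121, 0.2972, 0.055]
eef_rot: [0.656, 0.755, 0.0, -0.0]
ft_force: [0.9, -0.0, -5.2]
width: 0.0299
grip_force: 44.8
```

Request:
move_arm(
  targets=[
    [[0,0,0.2],[0,0,0],15],
    [[0,0,0],[0,0,0],15],
  ],
)

```text
time: 59.68
ee_pos: [0.4118, 0.297, 0.0527]
eef_rot: [0.656, 0.755, 0.0, -0.0]
ft_force: [0.3, -0.2, -5.5]
width: 0.0296
grip_force: 44.8
```

Request:
move_arm(
  targets=[
    [[0,0,0],[0,0,0],60],
    [[0,0,0],[0,0,0],60],
    [[0,0,0],[0,0,0],60],
    [[0,0,0],[0,0,0],60],
    [[0,0,-3],[0,0,0],60],
    [[0,0,-4],[0,0,0],60],
    [[0,0,-5],[0,0,0],60],
    [[0,0,-6],[0,0,0],60],
    [[0,0,-4],[0,0,0],60],
    [[0,0,0],[0,0,0],60],
    [[0,0,0],[0,0,0],60],
  ],
)

```text
time: 61.05
ee_pos: [0.4115, 0.2968, 0.2719]
eef_rot: [0.656, 0.755, -0.0, -0.0]
ft_force: [0.2, -0.1, -0.2]
width: 0.052
grip_force: 0.0
```

```bash
python3 - <<'E'
from h import *
c=cam('wrist'); im=c['image']
# crank check: boss/hub pixels should be unsaturated gray at expected spot, handle dark
def hsv(p): u,v=proj(c,p); return (int(u),int(v)),cv2.cvtColor(cv2.getRectSubPix(im,(5,5),(float(u),float(v))),cv2.COLOR_BGR2HSV).reshape(-1,3).mean(0).round()
a=np.radians(97.8); x=np.array([np.cos(a),np.sin(a)]); h=np.array([.4118,.297])
print('boss',hsv([*h,.077]),'arm',hsv([*(h+.04*x),.045]),'handle',hsv([*(h+.07*x),.105]),'bin floor',hsv([*(h+.04*x+.04*np.array([x[1],-x[0]])),.005]))
# tray travel, top view
t=cam('top'); yt=np.array([-.1155,.9933]);xt=np.array([.9933,.1155]);C=np.array([.6633,.0845])
for k in (.03,.05):
    pr=[]
    for s in np.arange(-.05,.2,.001):
        u,v=proj(t,[*(C+k*xt+s*yt),.04]); w=cv2.cvtColor(cv2.getRectSubPix(t['image'],(1,1),(float(u),float(v))),cv2.COLOR_BGR2HSV)[0,0]; pr.append(w[1]<60 and w[2]>170)
    i=np.where(pr)[0]; print('tray rear',i.min()*.001-.05 if len(i) else None)
print(r.read_state()['ft_force'],r.read_state()['time'])
E
```

```text
boss ((314, 206), array([ 35.,   6., 252.])) arm ((314, 156), array([ 42.,   3., 252.])) handle ((315, 124), array([12., 39., 79.])) bin floor ((354, 151), array([  1., 188., 248.]))
tray rear 0.068
tray rear 0.069
[ 0.32553766  0.68971976 -0.09538683] 61.15
```

```bash
python3 -c "
from bench import r
print(r.close_job())"
```

```text
the job is handed in; nothing more can be done
None
```

I handed the job in at about 61 s: the three steel heads are in the tray, the crank wound it in until it hit firm resistance, taken as the stop, and the crank is now in the red bin. No verdict came back. I estimate the tray at about 178 mm of its 180 mm travel, since there was no direct carriage reading.

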